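# Change over the battery run-down tester

## Task

Change over the battery run-down tester: move the used battery packs off the narrow raised rail and lay them flat in the tray, lay every charged pack that waits on the bench between the robot and the rail squarely across the rail, one per brass contact and balanced on its middle, and turn the counter knob on the tester back to its zero stop. Only when all that is done, throw the tester's lever fully over to its other end, away from the knob, to start the run. Leave the screwdriver, lens and jar where they are.

Things in the scene. Friction and masses are not known exactly. Their poses are not given: they have to be found in the camera images.
- pack1: charged pack waiting on the bench at the start (two or three of the three are present): camera battery pack, a plain black square bar 130 mm long (its x axis) by 50 x 50 mm with a grey band near its -x end and flat ends; 0.34-0.55 kg; origin at its very centre (25 mm above what it lies flat on); any of its four long sides may be down
- pack2: charged pack waiting on the bench at the start (two or three of the three are present): camera battery pack, a plain black square bar 130 mm long (its x axis) by 50 x 50 mm with a grey band near its -x end and flat ends; 0.34-0.55 kg; origin at its very centre (25 mm above what it lies flat on); any of its four long sides may be down
- pack3: charged pack waiting on the bench at the start (two or three of the three are present): camera battery pack, a plain black square bar 130 mm long (its x axis) by 50 x 50 mm with a grey band near its -x end and flat ends; 0.34-0.55 kg; origin at its very centre (25 mm above what it lies flat on); any of its four long sides may be down
- used1: one of the two used packs, lying across the rail at the start: camera battery pack, a plain black square bar 130 mm long (its x axis) by 50 x 50 mm with a grey band near its -x end and flat ends; 0.34-0.55 kg; origin at its very centre (25 mm above what it lies flat on); any of its four long sides may be down
- used2: one of the two used packs, lying across the rail at the start: camera battery pack, a plain black square bar 130 mm long (its x axis) by 50 x 50 mm with a grey band near its -x end and flat ends; 0.34-0.55 kg; origin at its very centre (25 mm above what it lies flat on); any of its four long sides may be down
- rail: narrow raised contact rail, a solid grey bar fixed to the bench: 36 mm wide (its x), 360 mm long (its y), 40 mm high, flat top; origin at the centre of its underside, z up. A pack lies across it with its long axis along the rail's x, overhanging 47 mm at each end, its centre 65 mm above the rail's origin; within 18 mm of the middle it balances
- contact1 (a point): centre of a 30 mm square brass contact on the rail's top face (40 mm high), at -120 mm along the rail's y; packs on neighbouring contacts have 70 mm between them; with two packs any two contacts will do
- contact2 (a point): centre of a 30 mm square brass contact on the rail's top face (40 mm high), at 0 mm along the rail's y; packs on neighbouring contacts have 70 mm between them; with two packs any two contacts will do
- contact3 (a point): centre of a 30 mm square brass contact on the rail's top face (40 mm high), at 120 mm along the rail's y; packs on neighbouring contacts have 70 mm between them; with two packs any two contacts will do
- tray: fixed grey open tray for used packs, 270 mm (its x) x 180 mm (its y), 45 mm high, walls and floor 4 mm; origin at the centre of its underside, z up; two packs lie flat side by side in it with their long axes along the tray's y, 60 mm either side of the middle along the tray's x, centres 29 mm above its origin
- tester: grey tester box fixed to the bench, 240 mm (its x) x 150 mm (its y), 60 mm high, origin at the centre of its underside, z up; counter knob on its top 55 mm to -x of the middle, lever block on its top 65 mm to +x
- counter (a joint): angle of the counter knob (rad), 0 at the zero stop, up to 3.9; it grows as the knob turns clockwise seen from above, so turn it counter-clockwise (seen from above) to bring it back to zero; light, stays where left, with a hard stop at 0
- counter_grip (a point): on the knob's vertical axis, 30 mm above the tester's top; the knob is a 60 mm disc 7 mm high carrying an upright finger bar 50 mm long, 14 mm thick, its top 39 mm above the tester's top. The point turns with the knob: the bar lies along its x axis and the white pointer line on it is on its -x half; at zero the pointer points along the tester's -x, next to the steel stop pin
- lever (a joint): angle of the lever (rad): 0 = off, leaning to the tester's -x (towards the knob); 1.0 = fully over to the tester's +x = on; light (about 1 N at the ball), stays where left
- lever_tip (a point): centre of the 26 mm black ball on the lever's end, moving with it; the lever is 70 mm long from a pivot 22 mm above the tester's top, swings 0.5 rad either side of upright about the tester's y axis, and stands on a block 70 x 50 mm, 25 mm high with a 26 mm round boss at the pivot, whose top is 35 mm above the tester's top
- screwdriver: orange-handled screwdriver, 190 mm; bystander, leave alone (origin: centre of its underside)
- lens: black lens barrel standing on end, 84 mm across, 100 mm high; bystander, leave alone (origin: centre of its underside)
- jar: jar, 64 mm across, 85 mm high; bystander, leave alone (origin: centre of its underside)
Not all that is in view belongs to the job. What is shaped like the used1 but green is not meant. Leave any blue look-alike of the used2 alone.

How it is judged:
By the outcome, as a careful person would: the job done as asked, in the order asked, and still so for the second after the job is handed in, with the robot touching nothing.
Of pack1, pack2, pack3 only 2 to 3 are there at a start; the rules pass over those that are not, and their reading is None.
At some moment in a run one of pack1, pack2, pack3 may be knocked a few centimetres aside while the robot is not near it.
It also fails if it takes over 208 s, if anything falls off the work surface, if the arm or the gripper's body presses on something with over 40 N, if the wrist force passes 120 N, or if a joint passes its speed limit or range.

## Robot

A 6-joint arm with a two-finger parallel gripper is mounted at the origin on the work surface. World frame = base frame: x ahead of the robot, y to its left, z up, the work surface at z = 0. Lengths are in m, angles in rad, forces in N, time in s.
With the tool pointing down it reaches from about 0.25 to 0.85 m from the base axis. Payload 12.5 kg.
Tool frame: the origin (TCP) lies at the very end of the fingers, on their centre line; the grasp point (between the pads) lies 19 mm behind it; z points along the fingers, y is the line along which they close (so a half turn about z gives the same grasp; the last joint's range is limited). The gripper opens to 93 mm and grips with 3 to 60 N. Pads are 15 mm wide; open, the fingers measure 128 mm over their backs; the gripper's body (75 mm by 188 mm) begins 65 mm behind the grasp point.
Start: joints at [-1.377, 0.351, 1.652, -0, 1.139, -0.085], TCP at [0.151, -0.529, 0.18] pointing down, gripper open.
Joint ranges: [-2.75, 2.75], [-0.79, 2.1], [0.01, 2.65], [-1.57, 4.71], [0.07, 3.14], [-2.87, 2.87]. Speed limits (rad/s): [2.22, 2.22, 2.79, 3.14, 3.14, 3.14].

## Interface

Orientations are given as a unit quaternion [x, y, z, w].
In Python, from cell import bot gives the robot as it stands.
- The arm moves only by the tool step_arm, never from a script. Its argument "moves" is a list of rows, each a list of 7 numbers: the shift along the tool's x, y, z in cm, then the turn, a rotation vector about the tool's x, y, z in rad, then the gripper command: -1 is shut, 1 is fully open, values between are in proportion. In form: [[dx, dy, dz, wx, wy, wz, gripper], ...]. A call has 1 to 10 rows; each row shifts and turns the commanded pose from where the row before left it, along the tool's axes as they then stand; what a row does not reach is not made up. A row lasts 1/10 s, in which the tool goes at most 50 mm and 8.59 degrees, less where a joint would pass 70% of its speed; a pose out of reach is approached as far as the arm can. A call is refused whole if a number of a shift passes 5 or a number of a turn 0.15, either way. A call with a gripper value outside its range is refused whole. The fingers move at their own pace and stop on an object; "force" is the grip in N (left out, the last holds). Time passes only in rows, so rows that do not move let the fingers close. It gives the time, the measured TCP pose, the force, the opening and the grip force at its end, in the units of the state.
- bot.sense(): the state, without advancing time (a new reading comes with each control period).
- bot.get_image(name): name is "scene" or "top" or "wrist"; returns the picture (400x640x3 uint8, red, green, blue); there is no depth.
- bot.camera_params(name): a dict with "fx", "fy", "cx", "cy" (pixels), "world_from_camera" (4x4, takes a point from camera to world coordinates). Camera axes: x right, y down, z forward; pixel columns grow to the right and rows downward; lengths in m; the calibration is good to about 2 mm. A picture is of the moment at which its call begins: read the wrist's pose just before it. camera_params takes no time and is no camera call; for the wrist camera it gives the pose at the moment of the call.
- bot.finish_job(): hands the job in; it is judged then, once.
The state is a dict: "t": time; "joint_positions": joint angles; "qvel": joint speeds; "joint_torque": joint torques, N m; "tcp_pos": TCP position; "orientation": TCP orientation; "force": force on the tool from outside, world axes, zero at the start; "wrist_torque": the same for the moment, N m; "opening": finger opening in m; "grip_force": force on a finger pad.
Only numpy, scipy, OpenCV 4.12 (cv2) and the standard library are available. Lean on these libraries where they do the work, as an engineer would, in place of code of your own. Each camera call takes 0.05 s, during which the arm holds its last target. There are 200 camera calls.

## Working session

There is one attempt and no reset: what is moved stays moved. The work goes in short steps, Python scripts to look and compute and a tool call to move; the robot and the scene stay as the last step left them, time stands still between calls to the robot, and variables do not carry over. Pictures are saved under pics/ and viewed, at most 14 in all, crops included, and the job is handed in when it is done.

Besides the shell and the picture viewer there is one more tool, called after ">>>" as name(argument=value, ...) on one line, values as JSON. step_arm: Moves the arm, as the interface text tells. Its arguments: {"type":"object","properties":{"moves":{"type":"array","items":{"type":"array","items":{"type":"number"}}},"force":{"type":"number"}},"required":["moves"]}

```bash
ls; mkdir -p pics; python3 - <<'E'
from cell import bot
import cv2
for n in ("scene","top"):
    cv2.imwrite(f"pics/{n}0.png",bot.get_image(n)[:,:,::-1])
    print(n,bot.camera_params(n))
print(bot.sense())
E
```

```text
pics
scene {'fx': 401.9815811824622, 'fy': 401.9815811824622, 'cx': 324.16713856517015, 'cy': 191.0235408220178, 'world_from_camera': array([[-0.72058935,  0.47093626, -0.50889098,  1.15042144],
       [ 0.69324527,  0.47587438, -0.54125278,  0.61290488],
       [-0.01272738, -0.74280725, -0.66938434,  0.90478988],
       [ 0.        ,  0.        ,  0.        ,  1.        ]])}
top {'fx': 404.89715121523864, 'fy': 404.89715121523864, 'cx': 316.79064065491116, 'cy': 199.62959689972752, 'world_from_camera': array([[-0.02265421, -0.99923521,  0.03187146,  0.50872957],
       [-0.999712  ,  0.02289449,  0.00719443, -0.01558824],
       [-0.00791861, -0.0316993 , -0.99946608,  1.24467133],
       [ 0.        ,  0.        ,  0.        ,  1.        ]])}
{'t': 0.1, 'joint_positions': array([-1.37659570e+00,  3.51170504e-01,  1.65238089e+00, -4.83303303e-05,
        1.13915349e+00, -8.45765309e-02]), 'qvel': array([-4.90257974e-05, -8.92116831e-04, -2.89992180e-03,  2.09076312e-04,
       -1.44250186e-03,  1.91967905e-05]), 'joint_torque': array([ 3.35039676e-04, -4.98030746e+01, -2.85704917e+01,  7.00050686e-02,
        2.39256379e-02, -6.69440874e-05]), 'tcp_pos': array([ 0.15129904, -0.52838461,  0.17925389]), 'orientation': array([ 9.90299571e-01,  1.38947652e-01, -5.23766575e-05, -5.54077096e-04]), 'force': array([0.16956722, 0.32976864, 0.41141407]), 'wrist_torque': array([-0.00700453, -0.0197676 ,  0.00139485]), 'grip_force': 0.0, 'opening': 0.09289882116371703}
```

View pics/scene0.png

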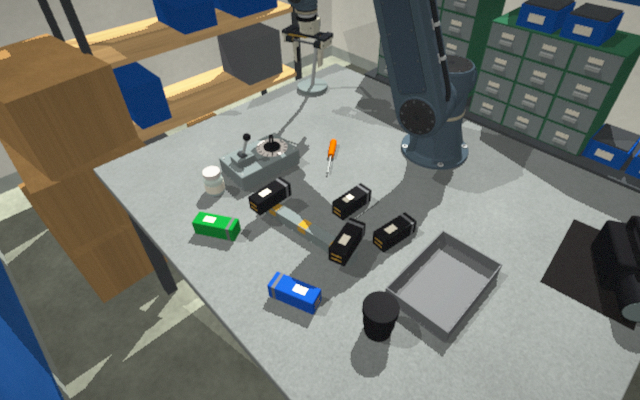

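View pics/top0.png

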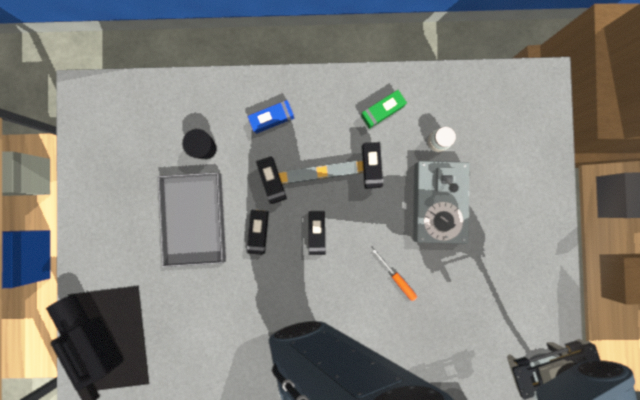

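The top view shows these candidates:
- Black packs on the rail (used): (271,180) and (372,165).
- Black packs waiting on the bench (charged): (257,231) and (317,232). There is no third.
- Look-alikes to leave alone: blue at (270,116) and green at (384,108).

Next I'll check these in one close crop.

```bash
cat > h.py <<'E'
from cell import bot
import cv2, numpy as np
def ray(n,u,v,z,P=None):
    "pixel -> world point at height z"
    P=P or bot.camera_params(n); T=P["world_from_camera"]
    d=T[:3,:3]@[(u-P["cx"])/P["fx"],(v-P["cy"])/P["fy"],1]
    return T[:3,3]+d*(z-T[2,3])/d[2]
def crop(n,x,y,w,h,k,name):
    im=bot.get_image(n)[y:y+h,x:x+w,::-1]
    cv2.imwrite(f"pics/{name}.png",cv2.resize(im,None,fx=k,fy=k,interpolation=cv2.INTER_CUBIC))
E
python3 -c "
from h import *
crop('top',235,130,240,135,3.3333,'c1')
for n,u,v,z in [('traycorn',160,174,.045),('',219,171,.045),('',223,262,.045),('',164,265,.045),('u1',271,178,.09),('u2',372,165,.09),('p1',257,231,.05),('p2',317,232,.05)]: print(n,ray('top',u,v,z).round(4))
"
```

```text
traycorn [0.6341 0.4584 0.045 ]
 [0.6389 0.2822 0.045 ]
 [0.369  0.2744 0.045 ]
 [0.3639 0.4493 0.045 ]
u1 [0.6104 0.1223 0.09  ]
u2 [ 0.6409 -0.1673  0.09  ]
p1 [0.4584 0.1713 0.05  ]
p2 [ 0.4515 -0.0054  0.05  ]
```

View pics/c1.png

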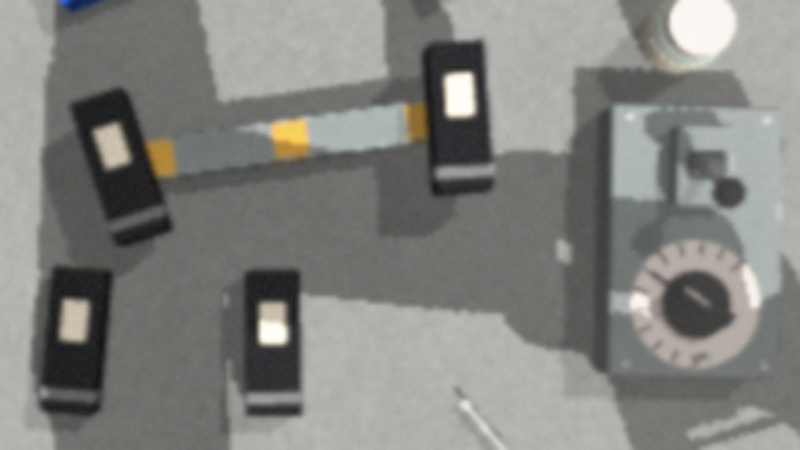

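```bash
cat >> h.py <<'E'
def cpt(a,b,z): return ray('top',235+a/3.3333,130+b/3.3333,z)
def go(x,y,z,yaw):
    "print tool-frame shift cm and turn to target (tool down, tool x at world yaw deg)"
    s=bot.sense(); from scipy.spatial.transform import Rotation as R
    r=R.from_quat(s["orientation"]); a=np.radians(yaw)
    t=R.from_matrix([[np.cos(a),np.sin(a),0],[np.sin(a),-np.cos(a),0],[0,0,-1]])
    print("shift cm",(r.inv().apply(np.array([x,y,z])-s["tcp_pos"])*100).round(2),"turn",(r.inv()*t).as_rotvec().round(3),"t",round(s["t"],1))
E
python3 - <<'E'
from h import *
def q(name,c,z):
    p=np.array([cpt(*k,z)[:2] for k in c]); ax=(p[0]+p[1]-p[2]-p[3]); print(name,p.mean(0).round(4),"yaw",np.degrees(np.arctan2(ax[1],ax[0])).round(1),"len",np.linalg.norm(ax)/2)
q('u1',[(72,103),(125,88),(170,228),(118,243)],.09)
q('u2',[(424,45),(484,41),(493,190),(434,194)],.09)
q('p1',[(53,267),(111,268),(102,413),(40,410)],.05)
q('p2',[(246,270),(300,270),(300,413),(246,413)],.05)
q('tester',[(610,107),(780,107),(780,375),(604,372)],.06)
c2=cpt(290,139,.04);print('c2',c2)
a=cpt(218,133,.04);b=cpt(405,103,.04);print('rail edge yaw',np.degrees(np.arctan2(*(a-b)[[1,0]])))
a=cpt(180,176,.04);b=cpt(405,138,.04);print(np.degrees(np.arctan2(*(a-b)[[1,0]])))
print('lens',ray('top',199,144,.1),'jar',ray('top',445,138,.085),'knob',cpt(695,303,.07))
go(.614,.12,.2,17)
E
```

```text
u1 [0.6058 0.1213] yaw 16.9 len 0.12672464327256655
u2 [ 0.6403 -0.169 ] yaw 2.1 len 0.12838824381803707
p1 [0.4559 0.1686] yaw -5.4 len 0.1274346835567692
p2 [ 0.4503 -0.0051] yaw -1.3 len 0.12606243103944484
tester [ 0.5313 -0.3754] yaw -2.5 len 0.23355341823771888
c2 [ 0.63012372 -0.02434398  0.04      ]
rail edge yaw 97.79353521097696
98.2708463587289
lens [0.71136161 0.324398   0.1       ] jar [ 0.71433666 -0.37942412  0.085     ] knob [ 0.47629294 -0.3719423   0.07      ]
shift cm [ 62.33 -49.61  -2.02] turn [-0.001 -0.    -0.018] t 0.1
```

>>> step_arm(moves=[[3.9,-3.1,-0.5,0,0,0,1],[3.9,-3.1,-0.5,0,0,0,1],[3.9,-3.1,-0.5,0,0,0,1],[3.9,-3.1,-0.5,0,0,0,1],[3.9,-3.1,-0.5,0,0,0,1],[3.9,-3.1,-0.5,0,0,0,1],[3.9,-3.1,-0.5,0,0,0,1],[3.9,-3.1,-0.5,0,0,0,1]])

```text
t: 0.95
tcp_pos: [0.3835, -0.203, 0.22]
orientation: [0.99, 0.139, 0.0, 0.0]
force: [1.5, -0.5, 0.2]
opening: 0.0929
grip_force: 0.0
```

>>> step_arm(moves=[[3.9,-3.1,-0.5,0,0,0,1],[3.9,-3.1,-0.5,0,0,0,1],[3.9,-3.1,-0.5,0,0,0,1],[3.9,-3.1,-0.5,0,0,0,1],[3.9,-3.1,-0.5,0,0,0,1],[3.9,-3.1,-0.5,0,0,0,1],[3.9,-3.1,-0.5,0,0,0,1],[3.9,-3.1,-0.5,0,0,0,1],[0,0,0,0,0,0,1],[0,0,0,0,0,0,1]])

```text
t: 1.95
tcp_pos: [0.614, 0.1195, 0.2587]
orientation: [0.99, 0.14, -0.001, 0.0]
force: [-0.3, -0.7, 0.8]
opening: 0.0929
grip_force: 0.0
```

```bash
python3 - <<'E'
from h import *
import json
go(.606,.121,.2,17)
P=bot.camera_params('wrist'); print(P['world_from_camera'].round(3))
crop('wrist',0,0,640,400,1.25,'w1')
import pickle; pickle.dump(P,open('w1.pkl','wb'))
E
```

```text
shift cm [-0.71 -0.37  5.88] turn [-0.     0.001 -0.016] t 1.9
[[ 0.278 -0.921 -0.273  0.69 ]
 [-0.961 -0.266 -0.079  0.142]
 [-0.     0.285 -0.959  0.464]
 [ 0.     0.     0.     1.   ]]
```

View pics/w1.png

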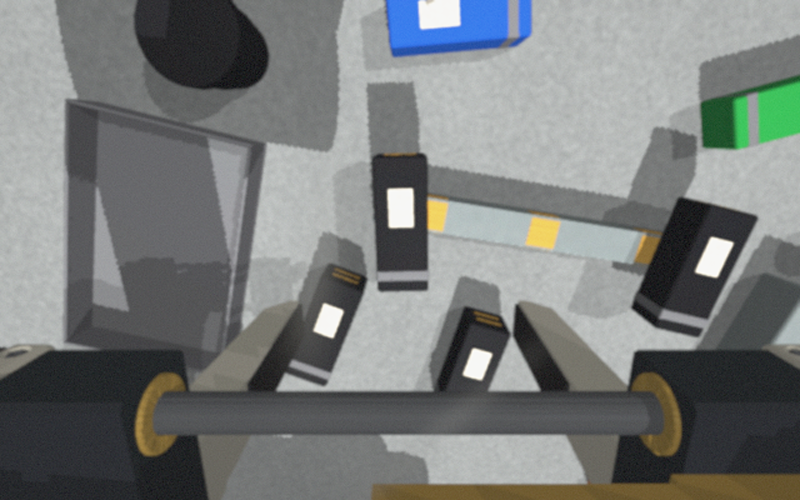

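Wrist view:
- used1 top face is at (373–428, 157–290).
- The middle contact is at (543,232).
- used2 is at the right, around (695,265).
- The charged packs are at (328,325) and (475,355).
- The tray is at the left.

```bash
python3 - <<'E'
from h import *
import pickle; P=pickle.load(open('w1.pkl','rb'))
w=lambda a,b,z: ray('wrist',a/1.25,b/1.25,z,P)
def q(name,c,z):
    p=np.array([w(*k,z)[:2] for k in c]); ax=(p[0]+p[1]-p[2]-p[3]); wd=p[1]+p[2]-p[0]-p[3]; print(name,p.mean(0).round(4),"yaw",np.degrees(np.arctan2(ax[1],ax[0])).round(1),"len",np.linalg.norm(ax)/2,np.linalg.norm(wd)/2)
q('u1',[(373,157),(427,157),(428,290),(377,290)],.09)
q('u2',[(683,199),(757,216),(700,333),(634,307)],.09)
c2=w(543,232,.04);print('c2',c2)
for A,B in [((430,193),(660,235)),((430,232),(635,264))]:
    a=w(*A,.04);b=w(*B,.04);print(a,b,np.degrees(np.arctan2(*(a-b)[[1,0]])))
q('tray',[(68,100),(264,145),(225,365),(66,342)],.045)
q('tray3',[(68,100),(264,145),(264,145),(68,100)],.045); print(w(68,100,.045),w(264,145,.045),w(66,342,.045))
go(.606,.121,.075,17)
E
```

```text
u1 [0.6071 0.1243] yaw 16.9 len 0.12653741962374826 0.04888588879993678
u2 [ 0.6474 -0.1548] yaw 2.1 len 0.11688477807616761 0.0745980990430329
c2 [ 0.63223779 -0.02402339  0.04      ]
[0.63846686 0.10323248 0.04      ] [ 0.66372344 -0.14472731  0.04      ] 95.81594997445853
[0.598944   0.09114634 0.04      ] [ 0.62664627 -0.13308374  0.04      ] 97.04285993225362
tray [0.5029 0.3659] yaw 1.4 len 0.2608668412958767 0.18389739271650377
tray3 [0.6333 0.369 ] yaw 0.0 len 0.0 0.18838050102380122
[0.62785613 0.46304627 0.045     ] [0.63882115 0.27498516 0.045     ] [0.36220118 0.45192656 0.045     ]
shift cm [-0.65 -0.44 18.4 ] turn [ 0.     0.001 -0.018] t 2.0
```

>>> step_arm(moves=[[-0.6,-0.6,1,0,0,-0.018,1],[0,0,4,0,0,0,1],[0,0,4,0,0,0,1],[0,0,4,0,0,0,1],[0,0,4,0,0,0,1],[0,0,2.5,0,0,0,1],[0,0,1.4,0,0,0,1],[0,0,0,0,0,0,1]], force=25)

```text
t: 2.8
tcp_pos: [0.6057, 0.122, 0.0496]
orientation: [0.989, 0.147, -0.001, -0.0]
force: [0.3, -0.2, 0.2]
opening: 0.093
grip_force: 0.0
```

>>> step_arm(moves=[[0,0,0,0,0,0,-1],[0,0,0,0,0,0,-1],[0,0,0,0,0,0,-1],[0,0,0,0,0,0,-1],[0,0,0,0,0,0,-1],[0,0,0,0,0,0,-1],[0,0,0,0,0,0,-1],[0,0,0,0,0,0,-1]], force=25)

```text
t: 3.6
tcp_pos: [0.6074, 0.1232, 0.0514]
orientation: [0.989, 0.148, 0.001, -0.0]
force: [-1.1, 0.6, 5.7]
opening: 0.0334
grip_force: 2.7
```

```bash
python3 - <<'E'
from h import *
a=bot.get_image('scene')[130:290,200:440,::-1]; b=bot.get_image('wrist')[:,:,::-1]
cv2.imwrite('pics/m1.png',np.vstack([cv2.resize(a,(480,320)),cv2.resize(b,(480,280))]))
print(bot.sense())
E
```

```text
{'t': 3.7, 'joint_positions': array([1.25014501e-01, 6.22530990e-01, 1.56586644e+00, 1.05751778e-04,
       9.51552335e-01, 1.39889128e+00]), 'qvel': array([ 0.0005642 , -0.00021997, -0.00091647,  0.0001966 ,  0.00100131,
        0.00112711]), 'joint_torque': array([-2.80934544e-01, -5.77822709e+01, -2.33692288e+01, -8.69241985e-02,
       -1.00263173e-01, -2.70811499e-03]), 'tcp_pos': array([0.60739328, 0.12322425, 0.05142533]), 'orientation': array([ 9.89004273e-01,  1.47884656e-01,  8.22229141e-04, -2.38138817e-05]), 'force': array([ 0.39599808, -0.16324623,  5.84401041]), 'wrist_torque': array([0.07688017, 0.00731535, 0.01918532]), 'grip_force': 2.6510568615049124, 'opening': 0.025610731584551006}
```

View pics/m1.png

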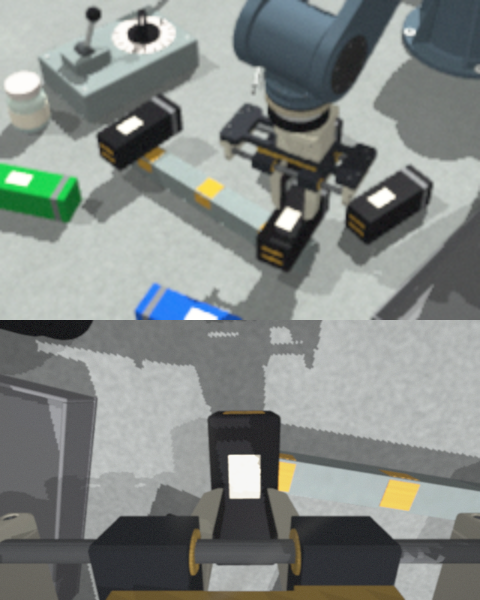

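The fingers are still closing past 50 mm, so they may be sliding over something. I need a closer look.

```bash
python3 - <<'E'
from h import *
a=bot.get_image('scene')[195:275,310:400,::-1]; b=bot.get_image('wrist')[100:,200:440,::-1]
cv2.imwrite('pics/m2.png',np.hstack([cv2.resize(a,(450,400)),cv2.resize(b,(320,400))]))
s=bot.sense();print(s['opening'],s['grip_force'],s['force'],s['tcp_pos'],s['t'])
E
```

```text
0.017506258633370752 2.6487839967012405 [0.86995576 0.37697707 5.66511743] [0.60741813 0.12320259 0.05144053] 3.8
```

View pics/m2.png

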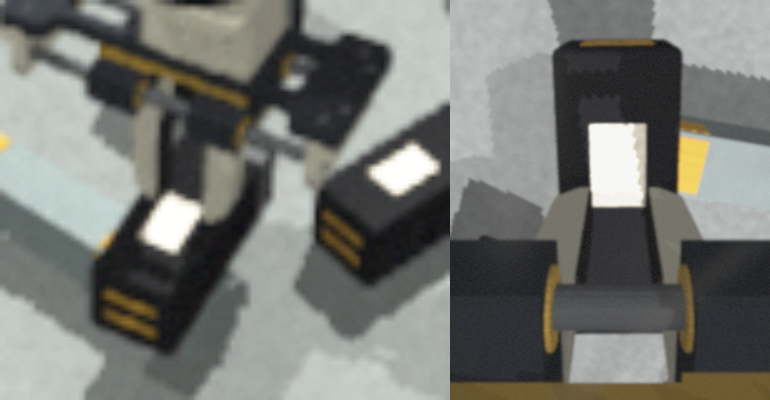

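```bash
python3 - <<'E'
from h import *
def tri(*obs):
    A=[];b=[]
    for n,u,v in obs:
        P=bot.camera_params(n);T=P["world_from_camera"];d=T[:3,:3]@[(u-P["cx"])/P["fx"],(v-P["cy"])/P["fy"],1];d/=np.linalg.norm(d)
        M=np.eye(3)-np.outer(d,d);A.append(M);b.append(M@T[:3,3])
    return np.linalg.solve(sum(A),sum(b)).round(4)
def find(im,roi,f):
    x,y,w,h=roi; s=im[y:y+h,x:x+w].astype(int); m=f(s); n,l,st,c=cv2.connectedComponentsWithStats(m.astype(np.uint8)); 
    i=1+st[1:,4].argmax(); return c[i]+[x,y], st[i,4]
S=cv2.imread('pics/scene0.png');T=cv2.imread('pics/top0.png')
white=lambda s:(s.min(2)>120); yel=lambda s:(s[:,:,2]-s[:,:,0]>80)
for n,rs,rt,f in [('u1',(338,232,16,18),(262,168,14,16),white),('u2',(255,185,18,14),(366,148,14,17),white),('p1',(386,226,16,14),(250,218,14,17),white),('p2',(345,196,14,13),(310,218,12,18),white),('c2',(296,218,18,16),(315,164,15,16),yel)]:
    a,na=find(S,rs,f);b,nb=find(T,rt,f); print(n,a.round(1),na,b.round(1),nb,tri(('scene',*a),('top',*b)))
E
```

```text
u1 [344.1 239.1] 81 [268.3 173.4] 87 [0.6245 0.1294 0.0884]
u2 [264.4 192.1] 71 [372.4 158.1] 122 [ 0.6618 -0.1699  0.0888]
p1 [390.5 228.8] 60 [256.8 225.5] 88 [0.4748 0.1715 0.0472]
p2 [348.4 198. ] 43 [316.4 227.2] 108 [ 0.466  -0.0042  0.0459]
c2 [304.4 223.8] 72 [321.6 171. ] 96 [ 0.6331 -0.0238  0.0383]
```

```bash
python3 - <<'E'
from h import *
for z in (.09,.051):
  for u,v in ((353,239.4),(339.6,234)): print(z,ray('scene',u,v,z).round(3))
from scipy.spatial.transform import Rotation as R
s=bot.sense(); print(R.from_quat(s['orientation']).as_matrix().round(3), s['tcp_pos'],s['opening'])
E
```

```text
0.09 [0.61  0.147 0.09 ]
0.09 [0.622 0.109 0.09 ]
0.051 [0.584 0.125 0.051]
0.051 [0.596 0.084 0.051]
[[ 0.956  0.292  0.002]
 [ 0.292 -0.956  0.   ]
 [ 0.002  0.    -1.   ]] [0.60741813 0.12320259 0.05144053] 0.017506258633370752
```

```bash
python3 - <<'E'
from h import *
import pickle; P=pickle.load(open('w1.pkl','rb'))
for z in (.24,.2587,.28,.30,.32):
    a=ray('wrist',299/1.25,303/1.25,z,P);b=ray('wrist',516/1.25,303/1.25,z,P); print(z,np.linalg.norm(a-b).round(4),((a+b)/2).round(4))
E
```

```text
0.24 0.1282 [0.5968 0.1152 0.24  ]
0.2587 0.1175 [0.6045 0.1174 0.2587]
0.28 0.1054 [0.6133 0.1199 0.28  ]
0.3 0.094 [0.6216 0.1223 0.3   ]
0.32 0.0825 [0.6298 0.1247 0.32  ]
```

Two things agree here: triangulating the fingertips in the wrist view, and the fingers riding on the pack's top (z≈0.09). Both put the real tips about 40 mm above the reported TCP. I'll correct for that by going 40 mm lower in reported z, watching the forces.

>>> step_arm(moves=[[0,0,-2,0,0,0,1],[0,0,-1,0,0,0,1],[0,0,0,0,0,0,1],[0,0,0,0,0,0,1],[0,0,0,0,0,0,1],[0,0,0,0,0,0,1],[0,0,0,0,0,0,1],[0,0,0,0,0,0,1],[0,0,0,0,0,0,1],[0,0,0,0,0,0,1]])

```text
t: 4.8
tcp_pos: [0.6067, 0.123, 0.0806]
orientation: [0.989, 0.148, -0.0, -0.0]
force: [-0.5, -1.3, 0.2]
opening: 0.0913
grip_force: 0.0
```

>>> step_arm(moves=[[0,0,0,0,0,0,1],[0,0,0,0,0,0,1],[0,0,2,0,0,0,1],[0,0,1.5,0,0,0,1],[0,0,1.5,0,0,0,1],[0,0,1,0,0,0,1],[0,0,0.5,0,0,0,1],[0,0,0,0,0,0,1]])

```text
t: 5.6
tcp_pos: [0.6064, 0.123, 0.015]
orientation: [0.989, 0.148, -0.001, -0.0]
force: [0.6, 0.3, 1.1]
opening: 0.0928
grip_force: 0.0
```

>>> step_arm(moves=[[0,0,0,0,0,0,-1],[0,0,0,0,0,0,-1],[0,0,0,0,0,0,-1],[0,0,0,0,0,0,-1],[0,0,0,0,0,0,-1],[0,0,0,0,0,0,-1],[0,0,0,0,0,0,-1],[0,0,0,0,0,0,-1]], force=30)

```text
t: 6.4
tcp_pos: [0.6067, 0.1231, 0.0157]
orientation: [0.989, 0.148, 0.0, -0.0]
force: [-1.0, 0.5, 0.9]
opening: 0.05
grip_force: 30.0
```

>>> step_arm(moves=[[0,0,-2,0,0,0,-1],[0,0,-4,0,0,0,-1],[0,0,-4,0,0,0,-1],[0,0,-2,0,0,0,-1],[0,0,0,0,0,0,-1]])

```text
t: 6.9
tcp_pos: [0.608, 0.1232, 0.1381]
orientation: [0.989, 0.148, 0.002, 0.0]
force: [-0.2, 0.0, -4.0]
opening: 0.0496
grip_force: 30.0
```

```bash
python3 -c "
from h import *
print(bot.sense()['force'],bot.sense()['opening']); go(.557,.3675,.135,91.7)"
```

```text
[-0.22393754  0.02320533 -3.97042145] 0.04957014822647252
shift cm [  2.27 -24.85   0.3 ] turn [ 0.003 -0.003 -1.304] t 6.9
```

>>> step_arm(moves=[[0.4,-4.1,0,0,0,0,-1],[0.4,-4.1,0,0,0,0,-1],[0.4,-4.1,0,0,0,0,-1],[0.4,-4.1,0,0,0,0,-1],[0.4,-4.1,0,0,0,0,-1],[0.3,-4.3,0,0,0,0,-1]])

```text
t: 7.5
tcp_pos: [0.5548, 0.3678, 0.133]
orientation: [0.989, 0.148, -0.002, 0.001]
force: [-0.2, -0.4, -4.0]
opening: 0.0498
grip_force: 30.0
```

>>> step_arm(moves=[[0,0,0,0,0,-0.145,-1],[0,0,0,0,0,-0.145,-1],[0,0,0,0,0,-0.145,-1],[0,0,0,0,0,-0.145,-1],[0,0,0,0,0,-0.145,-1],[0,0,0,0,0,-0.145,-1],[0,0,0,0,0,-0.145,-1],[0,0,0,0,0,-0.145,-1],[0,0,0,0,0,-0.145,-1],[0,0,0,0,0,0,-1]])

```text
t: 8.5
tcp_pos: [0.5552, 0.3664, 0.1331]
orientation: [0.695, 0.719, -0.002, -0.0]
force: [0.5, 0.0, -4.3]
opening: 0.0497
grip_force: 30.0
```

```bash
python3 -c "
from h import *
go(.557,.3675,-.018,91.7)"
```

```text
shift cm [ 0.13  0.23 15.11] turn [-0.003  0.002  0.004] t 8.5
```

Now lower it into the tray, release and lift.

>>> step_arm(moves=[[0,0,4,0,0,0,-1],[0,0,4,0,0,0,-1],[0,0,3.5,0,0,0,-1],[0,0,2,0,0,0,-1],[0,0,1,0,0,0,-1],[0,0,0.5,0,0,0,-1],[0,0,0,0,0,0,-1]])

```text
t: 9.2
tcp_pos: [0.5562, 0.3669, -0.0145]
orientation: [0.697, 0.717, -0.0, -0.0]
force: [-0.9, -0.1, -3.7]
opening: 0.0503
grip_force: 30.0
```

>>> step_arm(moves=[[0,0,0.2,0,0,0,-1],[0,0,0,0,0,0,0.6],[0,0,0,0,0,0,0.6],[0,0,0,0,0,0,0.6],[0,0,0,0,0,0,0.6],[0,0,-1,0,0,0,0.6],[0,0,-3,0,0,0,0.6],[0,0,-4,0,0,0,1],[0,0,-5,0,0,0,1],[0,0,-4,0,0,0,1]])

```text
t: 10.2
tcp_pos: [0.5565, 0.3671, 0.1574]
orientation: [0.696, 0.718, 0.001, 0.0]
force: [0.5, 0.2, 0.4]
opening: 0.0914
grip_force: 0.0
```

```bash
python3 -c "
from h import *
go(.6415,-.168,.16,2.1)"
```

```text
shift cm [-53.75   6.84  -0.31] turn [ 1.000e-03 -3.000e-03  1.565e+00] t 10.2
```

>>> step_arm(moves=[[-4.9,0.6,0,0,0,0,1],[-4.9,0.6,0,0,0,0,1],[-4.9,0.6,0,0,0,0,1],[-4.9,0.6,0,0,0,0,1],[-4.9,0.6,0,0,0,0,1],[-4.9,0.6,0,0,0,0,1],[-4.9,0.6,0,0,0,0,1],[-4.9,0.7,0,0,0,0,1],[-4.9,0.7,0,0,0,0,1],[-4.9,0.7,0,0,0,0,1]])

```text
t: 11.2
tcp_pos: [0.6345, -0.123, 0.1547]
orientation: [0.696, 0.718, 0.0, 0.0]
force: [0.9, -0.5, -0.0]
opening: 0.0932
grip_force: 0.0
```

>>> step_arm(moves=[[-4.7,0.5,0,0,0,0.14,1],[0,0,0,0,0,0.14,1],[0,0,0,0,0,0.14,1],[0,0,0,0,0,0.14,1],[0,0,0,0,0,0.14,1],[0,0,0,0,0,0.14,1],[0,0,0,0,0,0.14,1],[0,0,0,0,0,0.14,1],[0,0,0,0,0,0.14,1],[0,0,0,0,0,0.14,1]])

```text
t: 12.2
tcp_pos: [0.6408, -0.1677, 0.1545]
orientation: [0.995, 0.098, 0.0, 0.0]
force: [-0.3, -0.2, 0.1]
opening: 0.093
grip_force: 0.0
```

>>> step_arm(moves=[[0,0,0,0,0,0.14,1],[0,0,0,0,0,0.025,1],[0,0,0,0,0,0,1]])

```text
t: 12.5
tcp_pos: [0.6408, -0.1677, 0.1542]
orientation: [1.0, 0.02, 0.0, 0.0]
force: [-0.1, -0.5, 0.4]
opening: 0.0931
grip_force: 0.0
```

```bash
python3 - <<'E'
from h import *
import pickle
go(.641,-.169,.016,2.1)
pickle.dump(bot.camera_params('wrist'),open('w2.pkl','wb'))
a=bot.get_image('wrist')[:,:,::-1]; b=bot.get_image('top')[160:275,150:300,::-1]
cv2.imwrite('pics/w2.png',np.vstack([cv2.resize(a,(640,400)),np.hstack([cv2.resize(b,(260,200)),np.zeros((200,380,3),np.uint8)])]))
E
```

```text
shift cm [1.000e-02 1.300e-01 1.382e+01] turn [ 0.    -0.     0.003] t 12.5
```

View pics/w2.png

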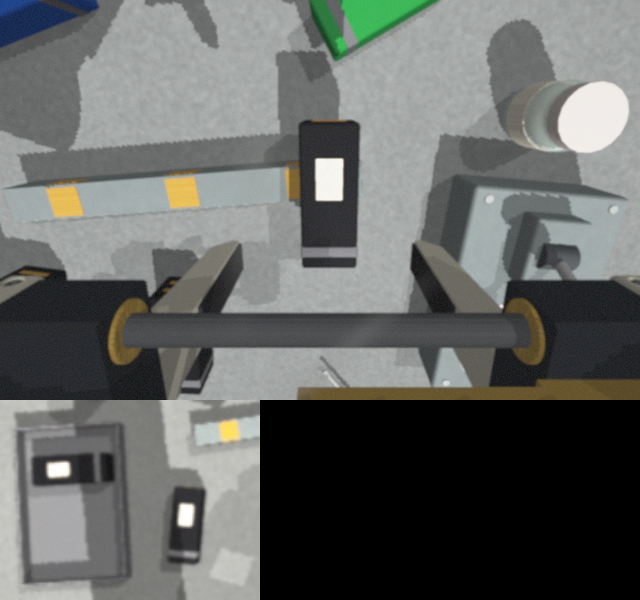

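used1 lies flat in the tray. used2's top face is at (300–358, 122–267), and two contacts are visible at (182,191) and (65,201).

```bash
python3 - <<'E'
from h import *
import pickle; P=pickle.load(open('w2.pkl','rb'))
w=lambda a,b,z: ray('wrist',a,b,z,P)
p=np.array([w(*k,.09)[:2] for k in [(300,122),(358,122),(356,267),(302,267)]]);ax=p[0]+p[1]-p[2]-p[3]
print('u2',p.mean(0),np.degrees(np.arctan2(ax[1],ax[0])),np.linalg.norm(ax)/2)
c1=w(182,191,.04);c2=w(65,201,.04);d=c2-c1
print(c1,c2,np.linalg.norm(d),np.degrees(np.arctan2(d[1],d[0])))
for A,B in [((10,222),(300,198)),((5,187),(290,168))]:
    a=w(*A,.04);b=w(*B,.04);print(a,b,np.degrees(np.arctan2(*(a-b)[[1,0]])))
E
```

```text
u2 [ 0.64355358 -0.16960753] 2.4582518208354567 0.12799764007123623
[ 0.63210428 -0.02272524  0.04      ] [0.61680649 0.09661219 0.04      ] 0.12031393912091794 97.30487097867977
[0.59175781 0.1575228  0.04      ] [ 0.62961602 -0.14127011  0.04      ] 97.22111767464375
[0.62906602 0.15392934 0.04      ] [ 0.65984955 -0.13088593  0.04      ] 96.16872085688155
```

>>> step_arm(moves=[[0,0,4,0,0,0,1],[0,0,4,0,0,0,1],[0,0,3,0,0,0,1],[0,0,2,0,0,0,1],[0,0,0.8,0,0,0,1],[0,0,0,0,0,0,1]])

```text
t: 13.2
tcp_pos: [0.6404, -0.1676, 0.015]
orientation: [1.0, 0.019, -0.001, -0.0]
force: [-0.6, 0.4, 0.5]
opening: 0.093
grip_force: 0.0
```

>>> step_arm(moves=[[0,0,0,0,0,0,-1],[0,0,0,0,0,0,-1],[0,0,0,0,0,0,-1],[0,0,0,0,0,0,-1],[0,0,0,0,0,0,-1],[0,0,0,0,0,0,-1],[0,0,0,0,0,0,-1],[0,0,0,0,0,0,-1]], force=30)

```text
t: 14.0
tcp_pos: [0.6409, -0.168, 0.0158]
orientation: [1.0, 0.018, 0.0, 0.0]
force: [-1.1, -2.2, 2.0]
opening: 0.05
grip_force: 30.0
```

>>> step_arm(moves=[[0,0,-2,0,0,0,-1],[0,0,-4,0,0,0,-1],[0,0,-4,0,0,0,-1],[0,0,-3,0,0,0,-1],[0,0,0,0,0,0,-1]])

```text
t: 14.5
tcp_pos: [0.6426, -0.1681, 0.1494]
orientation: [1.0, 0.018, 0.003, 0.001]
force: [-0.4, -0.2, -3.2]
opening: 0.0499
grip_force: 30.0
```

```bash
python3 -c "
from h import *
go(.442,.364,.145,91.7)"
```

```text
shift cm [-18.08 -53.91   0.23] turn [ 0.006 -0.003 -1.564] t 14.5
```

>>> step_arm(moves=[[-1.5,-4.5,0,0,0,0,-1],[-1.5,-4.5,0,0,0,0,-1],[-1.5,-4.5,0,0,0,0,-1],[-1.5,-4.5,0,0,0,0,-1],[-1.5,-4.5,0,0,0,0,-1],[-1.5,-4.5,0,0,0,0,-1],[-1.5,-4.5,0,0,0,0,-1],[-1.5,-4.5,0,0,0,0,-1],[-1.5,-4.5,0,0,0,0,-1],[-1.5,-4.5,0,0,0,0,-1]])

```text
t: 15.5
tcp_pos: [0.4722, 0.2777, 0.1434]
orientation: [1.0, 0.018, -0.001, 0.001]
force: [1.8, 0.5, -3.3]
opening: 0.0499
grip_force: 30.0
```

>>> step_arm(moves=[[-1.5,-4.5,0,0,0,0,-1],[-1.5,-4.5,0,0,0,0,-1],[0,0,0,0,0,-0.14,-1],[0,0,0,0,0,-0.14,-1],[0,0,0,0,0,-0.14,-1],[0,0,0,0,0,-0.14,-1],[0,0,0,0,0,-0.14,-1],[0,0,0,0,0,-0.14,-1],[0,0,0,0,0,-0.14,-1],[0,0,0,0,0,-0.14,-1]])

```text
t: 16.5
tcp_pos: [0.4399, 0.3646, 0.1431]
orientation: [0.836, 0.549, -0.002, -0.0]
force: [-0.3, -0.5, -4.0]
opening: 0.0498
grip_force: 30.0
```

>>> step_arm(moves=[[0,0,0,0,0,-0.14,-1],[0,0,0,0,0,-0.14,-1],[0,0,0,0,0,-0.14,-1],[0,0,0,0,0,-0.025,-1],[0,0,0,0,0,0,-1]])

```text
t: 17.0
tcp_pos: [0.4404, 0.3649, 0.1441]
orientation: [0.697, 0.717, -0.001, -0.0]
force: [-0.4, 0.0, -4.0]
opening: 0.0501
grip_force: 30.0
```

```bash
python3 -c "
from h import *
go(.442,.364,-.018,91.7)"
```

```text
shift cm [-0.08  0.19 16.21] turn [-0.002  0.001 -0.001] t 17.0
```

>>> step_arm(moves=[[0,0,4,0,0,0,-1],[0,0,4,0,0,0,-1],[0,0,4,0,0,0,-1],[0,0,2.2,0,0,0,-1],[0,0,1.3,0,0,0,-1],[0,0,0.6,0,0,0,-1],[0,0,0.2,0,0,0,-1]])

```text
t: 17.7
tcp_pos: [0.4413, 0.3655, -0.0173]
orientation: [0.696, 0.718, 0.0, 0.0]
force: [-0.0, 0.4, -4.6]
opening: 0.0499
grip_force: 30.0
```

>>> step_arm(moves=[[0,0,0,0,0,0,-1],[0,0,0,0,0,0,0.6],[0,0,0,0,0,0,0.6],[0,0,0,0,0,0,0.6],[0,0,0,0,0,0,0.6],[0,0,-1,0,0,0,0.6],[0,0,-3,0,0,0,0.6],[0,0,-4,0,0,0,1],[0,0,-5,0,0,0,1],[0,0,-3,0,0,0,1]])

```text
t: 18.7
tcp_pos: [0.4418, 0.3659, 0.1471]
orientation: [0.696, 0.718, 0.002, 0.0]
force: [0.4, 0.9, -0.4]
opening: 0.0915
grip_force: 0.0
```

```bash
python3 - <<'E'
from h import *
go(.457,.171,.15,-5.4)
crop('top',150,130,240,135,3.3333,'c2')
E
```

```text
shift cm [-19.53   0.91  -0.34] turn [ 1.000e-03 -5.000e-03  1.696e+00] t 18.7
```

View pics/c2.png

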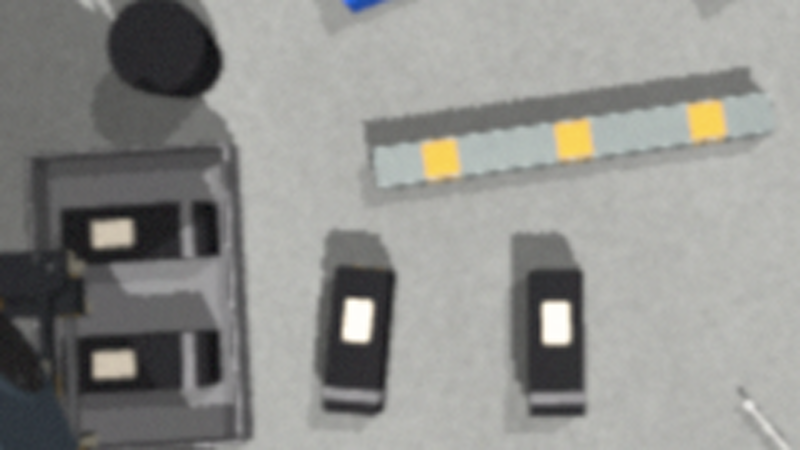

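Both used packs lie flat in the tray and all three contacts are clear at crop (441,158), (573,140) and (706,121). The charged packs haven't moved.

>>> step_arm(moves=[[-4.9,0.2,0,0,0,0.14,1],[-4.8,0.9,0,0,0,0.14,1],[-4.5,1.6,0,0,0,0.14,1],[-4,2.2,0,0,0,0.14,1],[0,0,0,0,0,0.14,1],[0,0,0,0,0,0.14,1],[0,0,0,0,0,0.14,1],[0,0,0,0,0,0.14,1],[0,0,0,0,0,0.14,1],[0,0,0,0,0,0.14,1]])

```text
t: 19.75
tcp_pos: [0.4579, 0.1748, 0.1431]
orientation: [0.995, 0.098, 0.0, -0.0]
force: [-0.4, -0.2, -0.5]
opening: 0.0928
grip_force: 0.0
```

>>> step_arm(moves=[[0,0,0,0,0,0.14,1],[0,0,0,0,0,0.14,1],[0,0,0,0,0,0.015,1],[0,0,0,0,0,0,1]])

```text
t: 20.15
tcp_pos: [0.4579, 0.1748, 0.1429]
orientation: [0.999, -0.045, 0.0, -0.0]
force: [-0.3, 1.1, -0.2]
opening: 0.0932
grip_force: 0.0
```

```bash
python3 - <<'E'
from h import *
import pickle
go(.456,.17,-.024,-5.4)
P=bot.camera_params('wrist');pickle.dump(P,open('w3.pkl','wb'))
im=bot.get_image('wrist')[:,:,::-1]; cv2.imwrite('pics/w3.png',im)
m=(im.min(2)>190).astype(np.uint8); n,l,st,c=cv2.connectedComponentsWithStats(m)
for i in range(1,n):
    if st[i,4]>150: print(c[i].round(1),st[i],ray('wrist',*c[i],.05,P).round(4))
T=bot.camera_params('top')
for k in [(441,158),(573,140),(706,121)]: print(ray('top',150+k[0]/3.3333,130+k[1]/3.3333,.04,T).round(4))
E
```

```text
shift cm [-0.15  0.49 16.69] turn [-0.    -0.     0.004] t 20.1
[308.8  12.8] [303   0  15  34 300] [0.6097 0.1758 0.05  ]
[381.4  12.5] [ 333    0  148   35 2149] [0.6048 0.1172 0.05  ]
[443.6 149.8] [  205     0   435   312 70888] [0.4892 0.0658 0.05  ]
[ 70.1 105.9] [ 48  92  45  29 931] [0.5564 0.3906 0.05  ]
[ 19.2 226.3] [   0  133   56  148 3765] [0.4516 0.4741 0.05  ]
[520.4 165.5] [507 146  28  40 977] [ 0.4686 -0.0045  0.05  ]
[328.5 176.1] [316 157  26  39 947] [0.4743 0.1715 0.05  ]
[107.5 231.3] [ 88 221  39  22 659] [0.439  0.3904 0.05  ]
[0.6159 0.0945 0.04  ]
[ 0.6292 -0.024   0.04  ]
[ 0.6435 -0.1434  0.04  ]
```

View pics/w3.png

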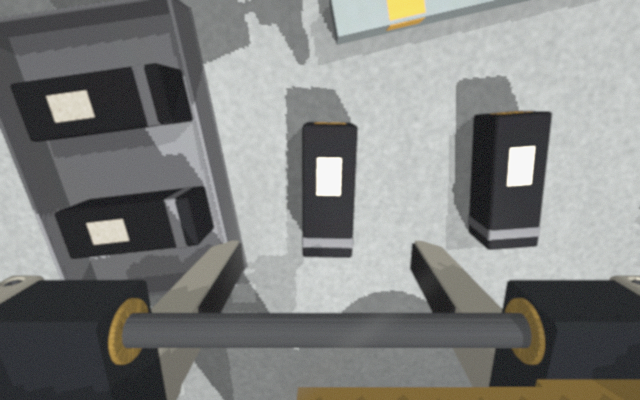

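p1's top face is at (303–355, 125–256) and p2's is at the right, around (512,180). Neither has moved.

```bash
python3 - <<'E'
from h import *
import pickle; P=pickle.load(open('w3.pkl','rb'))
for c in ([(303,125),(356,125),(352,256),(303,256)],[(495,114),(550,113),(537,246),(484,246)]):
    p=np.array([ray('wrist',*k,.05,P)[:2] for k in c]);ax=p[0]+p[1]-p[2]-p[3]
    print(p.mean(0),np.degrees(np.arctan2(ax[1],ax[0])),np.linalg.norm(ax)/2)
E
```

```text
[0.45700118 0.17311018] -5.830353989770472 0.12694977317723438
[ 0.4517715  -0.00188543] -0.7924741365111893 0.12630021584916215
```

>>> step_arm(moves=[[-0.2,0.4,2,0,0,0,1],[0,0,4,0,0,0,1],[0,0,4,0,0,0,1],[0,0,3,0,0,0,1],[0,0,2,0,0,0,1],[0,0,1.2,0,0,0,1],[0,0,0.5,0,0,0,1],[0,0,0,0,0,0,1]])

```text
t: 21.0
tcp_pos: [0.4557, 0.171, -0.0243]
orientation: [0.999, -0.046, -0.0, -0.0]
force: [-1.5, -0.6, 0.1]
opening: 0.0935
grip_force: 0.0
```

>>> step_arm(moves=[[0,0,0,0,0,0,-1],[0,0,0,0,0,0,-1],[0,0,0,0,0,0,-1],[0,0,0,0,0,0,-1],[0,0,0,0,0,0,-1],[0,0,0,0,0,0,-1],[0,0,0,0,0,0,-1],[0,0,0,0,0,0,-1]], force=30)

```text
t: 21.8
tcp_pos: [0.4557, 0.1711, -0.0242]
orientation: [0.999, -0.047, 0.0, -0.0]
force: [0.4, 1.0, 2.9]
opening: 0.0497
grip_force: 30.0
```

>>> step_arm(moves=[[0,0,-2,0,0,0,-1],[0,0,-4,0,0,0,-1],[0,0,-4,0,0,0,-1],[0,0,-2,0,0,0,-1],[0,0,0,0,0,0,-1]])

```text
t: 22.3
tcp_pos: [0.4567, 0.1713, 0.0976]
orientation: [0.999, -0.047, 0.002, -0.001]
force: [-0.2, 0.8, -4.0]
opening: 0.0498
grip_force: 30.0
```

```bash
python3 -c "
from h import *
go(.616,.0955,.095,7.3)"
```

```text
shift cm [16.56  6.06  0.32] turn [-0.001 -0.004 -0.22 ] t 22.3
```

>>> step_arm(moves=[[3.3,1.2,0,0,0,0,-1],[3.3,1.2,0,0,0,0,-1],[3.3,1.2,0,0,0,0,-1],[3.3,1.2,0,0,0,0,-1],[3.3,1.2,0,0,0,0,-1],[0,0,0,0,0,-0.11,-1],[0,0,0,0,0,-0.11,-1],[0,0,0,0,0,0,-1]])

```text
t: 23.1
tcp_pos: [0.6131, 0.0955, 0.093]
orientation: [0.998, 0.064, -0.002, 0.0]
force: [0.0, 0.1, -3.0]
opening: 0.0495
grip_force: 30.0
```

```bash
python3 -c "
from h import *
go(.616,.0955,.0165,7.3)"
```

```text
shift cm [0.32 0.04 7.65] turn [-0.     0.004  0.001] t 23.1
```

>>> step_arm(moves=[[0.2,0,3,0,0,0,-1],[0,0,2.5,0,0,0,-1],[0,0,1.2,0,0,0,-1],[0,0,0.5,0,0,0,-1],[0,0,0.3,0,0,0,-1],[0,0,0,0,0,0,-1]])

```text
t: 23.7
tcp_pos: [0.6166, 0.0962, 0.0211]
orientation: [0.998, 0.063, 0.0, -0.0]
force: [0.1, -0.4, -4.2]
opening: 0.0502
grip_force: 30.0
```

>>> step_arm(moves=[[0,0,0.3,0,0,0,-1],[0,0,0.15,0,0,0,-1],[0,0,0,0,0,0,-1]])

```text
t: 24.0
tcp_pos: [0.6163, 0.0962, 0.0163]
orientation: [0.998, 0.063, 0.0, -0.0]
force: [0.5, 0.1, -3.7]
opening: 0.0496
grip_force: 30.0
```

>>> step_arm(moves=[[0,0,0.08,0,0,0,-1],[0,0,0,0,0,0,0.0],[0,0,0,0,0,0,0.5],[0,0,0,0,0,0,0.6],[0,0,0,0,0,0,0.7],[0,0,0,0,0,0,0.7],[0,0,-1,0,0,0,0.7],[0,0,-3,0,0,0,0.7],[0,0,-4,0,0,0,1],[0,0,-3,0,0,0,1]])

```text
t: 25.0
tcp_pos: [0.6167, 0.0962, 0.1283]
orientation: [0.998, 0.063, 0.001, -0.0]
force: [0.7, -0.8, 0.1]
opening: 0.0899
grip_force: 0.0
```

```bash
python3 - <<'E'
from h import *
go(.43,-.004,.13,-1)
E
```

```text
shift cm [-19.79   7.58  -0.2 ] turn [-0.    -0.002  0.144] t 25.0
```

>>> step_arm(moves=[[-3.6,1.55,0,0,0,0,1],[-3.6,1.55,0,0,0,0,1],[-3.6,1.55,0,0,0,0,1],[-3.6,1.55,0,0,0,0,1],[-3.6,1.55,0,0,0,0.144,1],[0,0,0,0,0,0,1],[0,0,0,0,0,0,1]])

```text
t: 25.7
tcp_pos: [0.4479, -0.0038, 0.1263]
orientation: [1.0, -0.009, 0.001, 0.0]
force: [0.7, -0.2, 0.6]
opening: 0.093
grip_force: 0.0
```

```bash
python3 - <<'E'
from h import *
go(.45,-.004,-.024,-1)
P=bot.camera_params('wrist'); im=bot.get_image('wrist')[:,:,::-1]; cv2.imwrite('pics/w4.png',im)
m=(im.min(2)>190).astype(np.uint8); n,l,st,c=cv2.connectedComponentsWithStats(m)
for i in range(1,n):
    if 150<st[i,4]<3000: print(c[i].round(1),st[i],ray('wrist',*c[i],.05,P).round(4),ray('wrist',*c[i],.09,P).round(4))
E
```

```text
shift cm [ 0.18  0.02 15.03] turn [ 0.    -0.002  0.   ] t 25.7
[326.3 175.8] [314 157  25  39 949] [ 0.4684 -0.0038  0.05  ] [ 0.4766 -0.004   0.09  ]
```

View pics/w4.png

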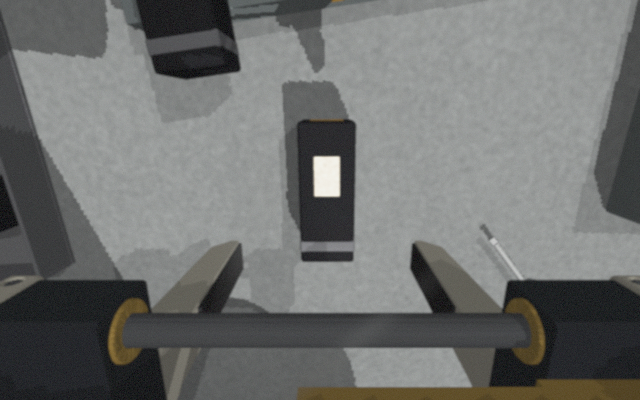

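p2 is centred at (327,190) between the fingers, and the first charged pack sits on the rail at the upper left. Next I grasp p2.

>>> step_arm(moves=[[0.2,0,4,0,0,0,1],[0,0,4,0,0,0,1],[0,0,3,0,0,0,1],[0,0,2,0,0,0,1],[0,0,1.2,0,0,0,1],[0,0,0.6,0,0,0,1],[0,0,0,0,0,0,1]])

```text
t: 26.45
tcp_pos: [0.4498, -0.0033, -0.0228]
orientation: [1.0, -0.008, -0.0, -0.0]
force: [-1.3, -0.2, 0.4]
opening: 0.0932
grip_force: 0.0
```

>>> step_arm(moves=[[0,0,0.1,0,0,0,1],[0,0,0,0,0,0,-1],[0,0,0,0,0,0,-1],[0,0,0,0,0,0,-1],[0,0,0,0,0,0,-1],[0,0,0,0,0,0,-1],[0,0,0,0,0,0,-1],[0,0,0,0,0,0,-1],[0,0,0,0,0,0,-1]], force=30)

```text
t: 27.35
tcp_pos: [0.4495, -0.0036, -0.0236]
orientation: [1.0, -0.009, 0.0, 0.0]
force: [-0.1, -1.1, 2.1]
opening: 0.05
grip_force: 30.0
```

>>> step_arm(moves=[[0,0,-2,0,0,0,-1],[0,0,-4,0,0,0,-1],[0,0,-4,0,0,0,-1],[0,0,-2,0,0,0,-1],[0,0,0,0,0,0,-1]])

```text
t: 27.85
tcp_pos: [0.4507, -0.0036, 0.0982]
orientation: [1.0, -0.009, 0.002, 0.0]
force: [0.1, 0.5, -5.4]
opening: 0.0497
grip_force: 30.0
```

```bash
python3 -c "
from h import *
go(.6305,-.0235,.095,7.3)"
```

```text
shift cm [18.01  1.68  0.4 ] turn [ 0.001 -0.004 -0.145] t 27.9
```

>>> step_arm(moves=[[3.6,0.35,0,0,0,0,-1],[3.6,0.35,0,0,0,0,-1],[3.6,0.35,0,0,0,0,-1],[3.6,0.35,0,0,0,0,-1],[3.6,0.3,0,0,0,0,-1],[0,0,0,0,0,-0.145,-1],[0.1,0,2,0,0,0,-1],[0,0,0,0,0,0,-1]])

```text
t: 28.65
tcp_pos: [0.6274, -0.0232, 0.0714]
orientation: [0.998, 0.064, -0.004, -0.001]
force: [-0.5, 0.5, -5.0]
opening: 0.0497
grip_force: 30.0
```

```bash
python3 -c "
from h import *
go(.6305,-.0235,.0165,7.3)"
```

```text
shift cm [0.34 0.08 5.48] turn [-0.002  0.007  0.   ] t 28.6
```

>>> step_arm(moves=[[0.1,0,2.5,0,0,0,-1],[0,0,1.5,0,0,0,-1],[0,0,0.7,0,0,0,-1],[0,0,0.3,0,0,0,-1],[0,0,0,0,0,0,-1],[0,0,0,0,0,0,-1]])

```text
t: 29.25
tcp_pos: [0.6316, -0.0234, 0.0271]
orientation: [0.998, 0.064, 0.001, 0.0]
force: [-0.9, 0.2, -4.2]
opening: 0.0498
grip_force: 30.0
```

>>> step_arm(moves=[[0,0,0.6,0,0,0,-1],[0,0,0.3,0,0,0,-1],[0,0,0,0,0,0,-1],[0,0,0,0,0,0,-1]])

```text
t: 29.65
tcp_pos: [0.6311, -0.0234, 0.0173]
orientation: [0.998, 0.064, -0.0, -0.0]
force: [-0.3, 0.1, -3.9]
opening: 0.0502
grip_force: 30.0
```

>>> step_arm(moves=[[0,0,0.1,0,0,0,-1],[0,0,0,0,0,0,0.0],[0,0,0,0,0,0,0.5],[0,0,0,0,0,0,0.6],[0,0,0,0,0,0,0.7],[0,0,0,0,0,0,0.7],[0,0,-1,0,0,0,0.7],[0,0,-3,0,0,0,0.7],[0,0,-4,0,0,0,1],[0,0,-4,0,0,0,1]])

```text
t: 30.65
tcp_pos: [0.6309, -0.0234, 0.1383]
orientation: [0.998, 0.064, -0.0, 0.0]
force: [0.3, -0.3, 0.1]
opening: 0.0903
grip_force: 0.0
```

```bash
python3 -c "
from h import *
go(.476,-.372,.19,-2.5)"
```

```text
shift cm [-19.81  32.6   -5.16] turn [0.    0.    0.171] t 30.6
```

>>> step_arm(moves=[[-2.5,4.1,-0.7,0,0,0,1],[-2.5,4.1,-0.7,0,0,0,1],[-2.5,4.1,-0.7,0,0,0,1],[-2.5,4.1,-0.7,0,0,0,1],[-2.5,4.1,-0.7,0,0,0,1],[-2.5,4.1,-0.7,0,0,0,1],[-2.5,4.1,-0.7,0,0,0.085,1],[-2.5,4.1,-0.7,0,0,0.085,1],[0,0,0,0,0,0,1],[0,0,0,0,0,0,1]])

```text
t: 31.65
tcp_pos: [0.4705, -0.3729, 0.193]
orientation: [1.0, -0.022, 0.0, 0.0]
force: [-0.9, 0.4, -0.5]
opening: 0.093
grip_force: 0.0
```

```bash
python3 - <<'E'
from h import *
import pickle
print(bot.sense()['tcp_pos'])
P=bot.camera_params('wrist');pickle.dump(P,open('w5.pkl','wb'))
a=bot.get_image('wrist')[0:270,160:520,::-1]; b=bot.get_image('top')[120:260,235:385,::-1]
cv2.imwrite('pics/w5.png',np.vstack([cv2.resize(a,(533,400),interpolation=cv2.INTER_CUBIC),np.hstack([cv2.resize(b,(214,200),interpolation=cv2.INTER_CUBIC),np.zeros((200,319,3),np.uint8)])]))
E
```

```text
[ 0.47049937 -0.37294655  0.19299413]
```

View pics/w5.png

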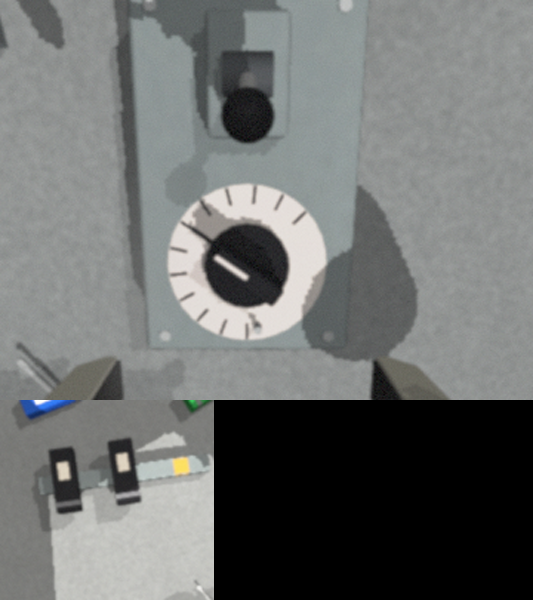

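Both charged packs sit across the rail, on two of its contacts. In the crop, the knob's pointer runs from its inner end (247,278) to its outer end (216,257). The dial is centred at about (247,264) and the lever ball is at (248,115).

```bash
python3 - <<'E'
from h import *
import pickle; P=pickle.load(open('w5.pkl','rb'))
w=lambda a,b,z: ray('wrist',160+a/1.4806,b/1.4815,z,P)
print('dial ring',w(247,262,.06),'disc',w(247,265,.067),'bar',w(248,274,.099))
i,o=w(247,279,.099),w(216,257,.099);d=o-i;print('inner',i,'pointer yaw',np.degrees(np.arctan2(d[1],d[0])),np.linalg.norm(d))
i,o=w(205,238,.06),w(182,222,.06);
a,b=w(148,348,.06),w(131,0,.06);print(np.degrees(np.arctan2(*(b-a)[[1,0]])))
a,b=w(347,348,.06),w(368,0,.06);print(np.degrees(np.arctan2(*(b-a)[[1,0]])))
print('ball',w(247,115,.1434),'block',w(249,73,.085))
go(.478,-.373,.1,55)
E
```

```text
dial ring [ 0.47816053 -0.37358124  0.06      ] disc [ 0.47749551 -0.37354218  0.067     ] bar [ 0.47854068 -0.37416784  0.099     ]
inner [ 0.47532197 -0.37340001  0.099     ] pointer yaw 51.47030040401144 0.024016540793733568
-3.0893486766210376
-2.301207339587137
ball [ 0.5690353  -0.37726493  0.1434    ] block [ 0.59684579 -0.37970857  0.085     ]
shift cm [0.67 0.13 9.25] turn [-0.    -0.    -1.001] t 31.8
```

>>> step_arm(moves=[[0.7,0.1,0,0,0,0,0],[0,0,0,0,0,-0.14,0],[0,0,0,0,0,-0.14,0],[0,0,0,0,0,-0.14,0],[0,0,0,0,0,-0.14,0],[0,0,0,0,0,-0.14,0],[0,0,0,0,0,-0.14,0],[0,0,0,0,0,-0.11,0],[0,0,2,0,0,0,0],[0,0,0,0,0,0,0]], force=12)

```text
t: 32.75
tcp_pos: [0.4779, -0.3719, 0.1702]
orientation: [0.898, 0.439, -0.001, -0.002]
force: [0.2, -0.0, -0.1]
opening: 0.0464
grip_force: 0.0
```

```bash
python3 -c "
from h import *
go(.4775,-.3737,.048,52);print(bot.sense()['joint_positions'])"
```

```text
shift cm [-0.17  0.12 12.22] turn [-0.004 -0.     0.002] t 32.8
[-7.38253280e-01  4.62924183e-01  1.50797534e+00  1.07281808e-04
  1.17444798e+00 -7.70099791e-02]
```

>>> step_arm(moves=[[-0.2,0.1,4,0,0,0,0],[0,0,4,0,0,0,0],[0,0,2,0,0,0,0],[0,0,1.2,0,0,0,0],[0,0,0.7,0,0,0,0],[0,0,0.2,0,0,0,0],[0,0,0,0,0,0,0]])

```text
t: 33.45
tcp_pos: [0.478, -0.3761, 0.0522]
orientation: [0.899, 0.439, 0.0, 0.001]
force: [0.1, 0.5, -0.9]
opening: 0.0468
grip_force: 0.0
```

>>> step_arm(moves=[[0,0,0,0,0,0,-1],[0,0,0,0,0,0,-1],[0,0,0,0,0,0,-1],[0,0,0,0,0,0,-1],[0,0,0,0,0,0,-1],[0,0,0,0,0,0,-1],[0,0,0,0,0,0,-1]], force=12)

```text
t: 34.15
tcp_pos: [0.476, -0.3747, 0.0513]
orientation: [0.899, 0.439, -0.001, -0.002]
force: [-7.9, 5.3, 7.6]
opening: 0.0142
grip_force: 12.0
```

>>> step_arm(moves=[[0,0,0,0,0,0,-0.3],[0,0,0,0,0,0,-0.3],[0,-0.25,0.4,0,0,0,-0.3],[0,0,0,0,0,0,-0.3],[0,0,0,0,0,0,-1],[0,0,0,0,0,0,-1],[0,0,0,0,0,0,-1],[0,0,0,0,0,0,-1],[0,0,0,0,0,0,-1]], force=12)

```text
t: 35.05
tcp_pos: [0.4759, -0.3746, 0.0474]
orientation: [0.899, 0.438, 0.0, 0.001]
force: [3.1, -2.9, -2.8]
opening: 0.0139
grip_force: 12.0
```

>>> step_arm(moves=[[0,0,0,0,0,-0.14,-1],[0,0,0,0,0,-0.14,-1],[0,0,0,0,0,-0.14,-1],[0,0,0,0,0,-0.14,-1],[0,0,0,0,0,-0.14,-1],[0,0,0,0,0,-0.14,-1],[0,0,0,0,0,-0.14,-1]])

```text
t: 35.75
tcp_pos: [0.4773, -0.3749, 0.0475]
orientation: [0.584, 0.811, 0.0, 0.002]
force: [12.2, -2.7, -7.2]
opening: 0.0138
grip_force: 12.0
```

```bash
python3 -c "
from h import *
s=bot.sense();print(s['force'],s['wrist_torque'],s['opening'],s['tcp_pos'],s['joint_positions'][5]);go(.4775,-.3737,.0474,177.3)"
```

```text
[12.16917924 -2.66265812 -7.19599185] [-0.59085568 -2.27943243 -0.04939397] 0.013821457454423956 [ 0.47728019 -0.37494368  0.04747059] -1.0665446862855472
shift cm [0.11 0.06 0.01] turn [ 1.000e-03  4.000e-03 -1.201e+00] t 35.8
```

>>> step_arm(moves=[[0.05,0.2,0,0,0,-0.14,-1],[0,0,0,0,0,-0.14,-1],[0,0,0,0,0,-0.14,-1],[0,0,0,0,0,-0.14,-1],[0,0,0,0,0,-0.14,-1],[0,0,0,0,0,-0.14,-1],[0,0,0,0,0,-0.14,-1]])

```text
t: 36.45
tcp_pos: [0.4783, -0.3738, 0.0475]
orientation: [0.134, 0.991, -0.001, 0.001]
force: [7.4, -3.0, -4.3]
opening: 0.0142
grip_force: 12.0
```

```bash
python3 -c "
from h import *
s=bot.sense();print(s['force'],s['wrist_torque'],s['opening'],s['tcp_pos'],s['joint_positions'][5]);go(.4775,-.3737,.0474,177.3)"
```

```text
[ 7.36948238 -3.01195066 -4.29804812] [-0.35492491 -1.51465593 -0.0973521 ] 0.014156664690593875 [ 0.47831872 -0.37377949  0.047494  ] -2.0432380840296314
shift cm [ 0.08 -0.01  0.01] turn [-0.001  0.003 -0.221] t 36.5
```

Now small turns until the stop shows in the torque.

>>> step_arm(moves=[[0,0,0,0,0,-0.1,-1],[0,0,0,0,0,-0.09,-1],[0,0,0,0,0,0,-1]])

```text
t: 36.75
tcp_pos: [0.4784, -0.3735, 0.0475]
orientation: [0.04, 0.999, -0.0, 0.001]
force: [7.5, -1.2, -4.2]
opening: 0.0142
grip_force: 12.0
```

```bash
python3 -c "
from h import *
s=bot.sense();print(s['force'],s['wrist_torque'],s['opening'],s['tcp_pos'],s['joint_positions'][5]);go(.4775,-.3737,.0474,177.3)"
```

```text
[ 7.45872148 -1.21219844 -4.17900309] [-0.30374686 -1.50185242  0.03789961] 0.014157678163170102 [ 0.47838891 -0.37352163  0.04750558] -2.2307323597164266
shift cm [ 0.09 -0.02  0.01] turn [-0.001  0.002 -0.034] t 36.8
```

>>> step_arm(moves=[[0,0,0,0,0,-0.03,-1],[0,0,0,0,0,-0.02,-1],[0,0,0,0,0,-0.02,-1],[0,0,0,0,0,0,-1]])

```text
t: 37.15
tcp_pos: [0.4783, -0.3735, 0.0475]
orientation: [0.007, 1.0, -0.0, 0.001]
force: [7.6, -1.1, -3.6]
opening: 0.0141
grip_force: 12.1
```

```bash
python3 -c "
from h import *
s=bot.sense();print(s['force'],s['wrist_torque'],s['opening'],s['tcp_pos'],s['joint_positions'][5]);go(.4775,-.3737,.0474,177.3)"
```

```text
[ 7.59027685 -1.14755049 -3.60741317] [-0.23025931 -1.42972107 -0.19561259] 0.014066279980808144 [ 0.47829214 -0.37345304  0.04751956] -2.298016017497532
shift cm [ 0.08 -0.03  0.01] turn [-0.001  0.002  0.034] t 37.1
```

>>> step_arm(moves=[[0,0,0,0,0,-0.03,-1],[0,0,0,0,0,-0.03,-1],[0,0,0,0,0,0,-1]])

```text
t: 37.45
tcp_pos: [0.4779, -0.3734, 0.0475]
orientation: [-0.023, 1.0, -0.0, 0.001]
force: [5.9, -2.3, -2.7]
opening: 0.0146
grip_force: 12.5
```

```bash
python3 -c "
from h import *
s=bot.sense();print(s['force'],s['wrist_torque'],s['opening'],s['tcp_pos'],s['joint_positions'][5]);go(.4775,-.3737,.0474,177.3)"
```

```text
[ 5.94003286 -2.34343526 -2.69888346] [-0.20455456 -1.11995658 -0.27160116] 0.01459341492858709 [ 0.47789485 -0.37341697  0.04752509] -2.3578417191485537
shift cm [ 0.04 -0.03  0.01] turn [-0.001  0.002  0.093] t 37.5
```

The torque is rising and the pads are being spread, so the knob is on its stop. Release and lift, then look.

>>> step_arm(moves=[[0,0,0,0,0,0,0],[0,0,0,0,0,0,0],[0,0,0,0,0,0,0],[0,0,-2,0,0,0,0],[0,0,-4,0,0,0,0],[0,0,-4,0,0,0,0],[0,0,-4,0,0,0,0],[0,0,0,0,0,0,0]])

```text
t: 38.25
tcp_pos: [0.4789, -0.3748, 0.193]
orientation: [-0.023, 1.0, -0.003, 0.003]
force: [-0.7, -0.3, 0.1]
opening: 0.0467
grip_force: 0.0
```

```bash
python3 - <<'E'
from h import *
import pickle
print(bot.sense()['tcp_pos'])
P=bot.camera_params('wrist');pickle.dump(P,open('w6.pkl','wb'))
a=bot.get_image('wrist')[:,:,::-1]; b=bot.get_image('scene')[100:300,190:450,::-1]; c=bot.get_image('top')[120:270,150:390,::-1]
cv2.imwrite('pics/w6.png',np.vstack([cv2.resize(a,(560,350)),np.hstack([cv2.resize(b,(280,215)),cv2.resize(c,(280,215))])]))
E
```

```text
[ 0.47888305 -0.37482153  0.19296573]
```

View pics/w6.png

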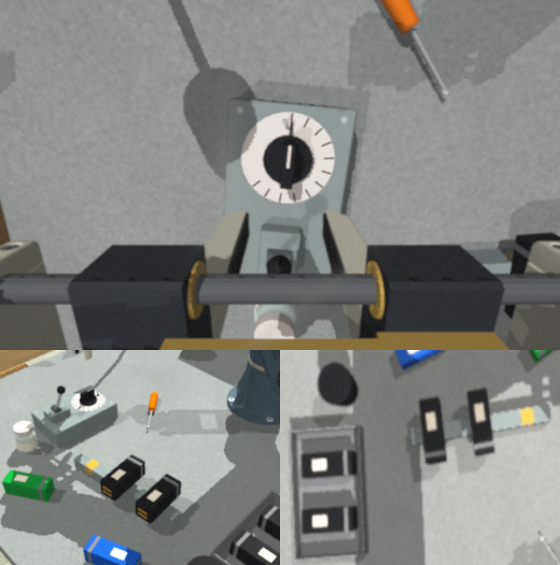

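The pointer at (290,158) now points at the stop pin. The two charged packs balance on the rail, the used packs lie flat in the tray, and the bystanders are where they were. The lever is last: I'll close the fingers and come down between the knob and the ball.

>>> step_arm(moves=[[-0.8,0.0,0,0,0,0.093,-1],[0,0,0,0,0,0,-1],[0,0,0,0,0,0,-1],[0,0,0,0,0,0,-1],[0,0,0,0,0,0,-1],[0,0,3,0,0,0,-1],[0,0,3,0,0,0,-1],[0,0,2.5,0,0,0,-1],[0,0,1.5,0,0,0,-1],[0,0,0,0,0,0,-1]], force=12)

```text
t: 39.4
tcp_pos: [0.4843, -0.3722, 0.0856]
orientation: [0.023, 1.0, 0.001, -0.001]
force: [0.1, 0.4, -0.1]
opening: 0.0002
grip_force: 0.0
```

```bash
python3 - <<'E'
from h import *
import pickle; P=pickle.load(open('w6.pkl','rb'))
w=lambda a,b,z: ray('wrist',a*640/560,b*400/350,z,P)
i,o=w(289,168,.099),w(291,147,.099);d=o-i;print('pointer yaw',np.degrees(np.arctan2(d[1],d[0])))
go(.615,-.3803,.087,177.3)
E
```

```text
pointer yaw 177.64483558881798
shift cm [-13.09  -0.2   -0.17] turn [ 0.002 -0.002  0.001] t 39.4
```

>>> step_arm(moves=[[-2,-0.2,0,0,0,0,-1],[-2,0,0,0,0,0,-1],[-1.5,0,0,0,0,0,-1],[-1.5,0,0,0,0,0,-1],[-1.5,0,0,0,0,0,-1],[-1.5,0,0,0,0,0,-1],[-1,0,0,0,0,0,-1],[-0.5,0,0,0,0,0,-1],[0,0,0,0,0,0,-1]])

```text
t: 40.3
tcp_pos: [0.6004, -0.3803, 0.0877]
orientation: [0.023, 1.0, -0.0, 0.0]
force: [-0.4, 0.3, 0.3]
opening: 0.0001
grip_force: 0.0
```

>>> step_arm(moves=[[-0.5,0,0,0,0,0,-1],[-0.5,0,0,0,0,0,-1],[0,0,0,0,0,0,-1]])

```text
t: 40.6
tcp_pos: [0.6081, -0.3806, 0.0872]
orientation: [0.023, 1.0, 0.001, -0.002]
force: [-11.5, 1.6, 4.5]
opening: 0.0008
grip_force: 6.1
```

>>> step_arm(moves=[[-0.3,0,0,0,0,0,-1],[0,0,0,0,0,0,-1]])

```text
t: 40.8
tcp_pos: [0.6085, -0.3806, 0.0871]
orientation: [0.024, 1.0, 0.001, -0.005]
force: [-25.1, 3.5, 10.9]
opening: 0.0002
grip_force: 13.0
```

>>> step_arm(moves=[[1,0,0,0,0,0,-1],[3,0,0,0,0,0,-1],[3,0,-2,0,0,0,-1],[0,0,-4,0,0,0,-1],[0,0,-4,0,0,0,-1],[4,0,-3,0,0,0,-1],[4.5,0,0,0,0,0,-1],[4.5,0,0,0,0,0,-1],[0,0,0,0,0,0,-1]])

```text
t: 41.7
tcp_pos: [0.4095, -0.3712, 0.218]
orientation: [0.025, 1.0, -0.0, -0.0]
force: [0.3, -0.3, 0.6]
opening: 0.0005
grip_force: 0.0
```

```bash
python3 - <<'E'
from h import *
b=bot.get_image('scene')[110:290,200:440,::-1]; c=bot.get_image('top')[110:270,340:500,::-1]
w=bot.get_image('wrist')[:,:,::-1]
cv2.imwrite('pics/f.png',np.hstack([cv2.resize(b,(480,360),interpolation=cv2.INTER_CUBIC),cv2.resize(c,(320,360),interpolation=cv2.INTER_CUBIC)]))
E
```

```text
(no output)
```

View pics/f.png

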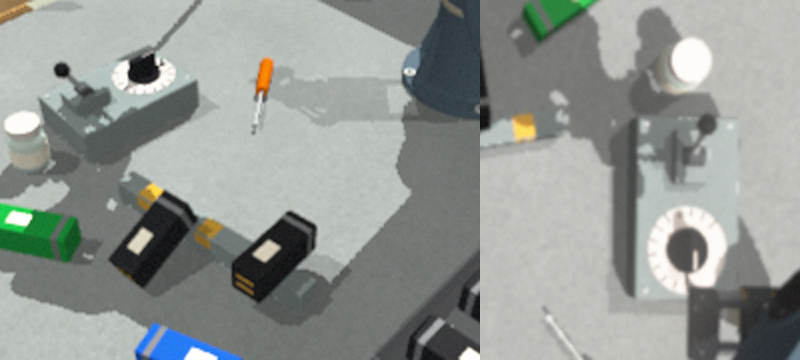

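The tester shows the lever over (ball at right-crop (708,123)) and the knob at zero. But one charged pack, at left-crop (150,238), has been knocked and now leans off the rail beyond contact 2. I'll put the lever back to off, set the pack right, then start again.

```bash
python3 - <<'E'
from h import *
go(.67,-.3818,.215,177.3)
exec(open('/dev/stdin').read()) if 0 else None
S=bot.get_image('scene')[:,:,::-1];T=bot.get_image('top')[:,:,::-1]
def blobs(im,roi,thr):
    x,y,w,h=roi; s=im[y:y+h,x:x+w].astype(int); m=(s.min(2)>thr).astype(np.uint8); n,l,st,c=cv2.connectedComponentsWithStats(m)
    return [( (c[i]+[x,y]).round(1),st[i,4]) for i in range(1,n) if 25<st[i,4]<200]
for t in (110,125,140,160): print(t,'S',blobs(S,(255,215,100,70),t),'T',blobs(T,(255,130,110,70),t))
E
```

```text
shift cm [-25.64   0.22   0.31] turn [-0.001  0.001 -0.   ] t 41.9
110 S [(array([260.1, 222. ]), np.int32(189)), (array([269.6, 230.1]), np.int32(90)), (array([333., 235.]), np.int32(86)), (array([352. , 241.9]), np.int32(32))] T [(array([332.3, 135.9]), np.int32(87)), (array([279.1, 169.2]), np.int32(103))]
125 S [(array([351.2, 216.4]), np.int32(28)), (array([269.7, 230. ]), np.int32(85)), (array([333. , 235.1]), np.int32(82)), (array([352.2, 242. ]), np.int32(28)), (array([278.1, 278.4]), np.int32(45))] T [(array([332.4, 135.8]), np.int32(76)), (array([279.1, 169.3]), np.int32(97))]
140 S [(array([351.3, 216.4]), np.int32(27)), (array([269.6, 230. ]), np.int32(77)), (array([332.7, 235. ]), np.int32(72)), (array([277.8, 278.8]), np.int32(36))] T [(array([332.3, 135.8]), np.int32(69)), (array([278.9, 169.4]), np.int32(86))]
160 S [(array([269.6, 230. ]), np.int32(68)), (array([332.9, 235. ]), np.int32(62))] T [(array([332.5, 136. ]), np.int32(54)), (array([345.3, 170.1]), np.int32(192)), (array([279.1, 169.1]), np.int32(70))]
```

Push the lever back to off from the jar side, passing above the jar.

>>> step_arm(moves=[[-4.3,0,-1,0,0,0,-1],[-4.3,0,0,0,0,0,-1],[-4.3,0,0,0,0,0,-1],[-4.3,0,0,0,0,0,-1],[-4.3,0,0,0,0,0,-1],[-4.3,0.2,0,0,0,0,-1],[0,0,0,0,0,0,-1],[0,0,0,0,0,0,-1]])

```text
t: 42.75
tcp_pos: [0.6718, -0.3807, 0.2254]
orientation: [0.023, 1.0, 0.0, -0.001]
force: [0.5, 0.0, 0.8]
opening: 0.0006
grip_force: 0.0
```

```bash
python3 - <<'E'
from h import *
go(.67,-.3818,.087,177.3)
def tri(*obs):
    A=[];b=[]
    for n,u,v in obs:
        P=bot.camera_params(n);T=P["world_from_camera"];d=T[:3,:3]@[(u-P["cx"])/P["fx"],(v-P["cy"])/P["fy"],1];d/=np.linalg.norm(d)
        M=np.eye(3)-np.outer(d,d);A.append(M);b.append(M@T[:3,3])
    return np.linalg.solve(sum(A),sum(b)).round(4)
print(tri(('scene',269.7,230),('top',332.4,135.9)),tri(('scene',333,235),('top',279.1,169.3)))
E
```

```text
shift cm [ 0.15 -0.13 13.84] turn [ 0.001 -0.002  0.002] t 42.8
[ 0.7332 -0.0577  0.0618] [0.6355 0.0982 0.0885]
```

>>> step_arm(moves=[[0,0,4,0,0,0,-1],[0,0,4,0,0,0,-1],[0,0,3,0,0,0,-1],[0,0,2,0,0,0,-1],[0,0,0.7,0,0,0,-1],[0,0,0,0,0,0,-1]])

```text
t: 43.35
tcp_pos: [0.6703, -0.3816, 0.0904]
orientation: [0.024, 1.0, 0.0, -0.0]
force: [-0.8, 1.0, 0.3]
opening: 0.0008
grip_force: 0.0
```

>>> step_arm(moves=[[1.2,0,0,0,0,0,-1],[1.2,0,0,0,0,0,-1],[1.2,0,0,0,0,0,-1],[1.2,0,0,0,0,0,-1],[1,0,0,0,0,0,-1],[0.8,0,0,0,0,0,-1],[0.5,0,0,0,0,0,-1],[0,0,0,0,0,0,-1]])

```text
t: 44.15
tcp_pos: [0.5998, -0.3785, 0.0912]
orientation: [0.024, 1.0, -0.0, 0.0]
force: [-0.2, 0.2, 1.0]
opening: 0.0007
grip_force: 0.0
```

>>> step_arm(moves=[[0.5,0,0,0,0,0,-1],[0.3,0,0,0,0,0,-1],[0,0,0,0,0,0,-1]])

```text
t: 44.45
tcp_pos: [0.5917, -0.3778, 0.0902]
orientation: [0.023, 1.0, 0.0, -0.0]
force: [0.2, -0.0, 0.1]
opening: 0.0005
grip_force: 0.0
```

>>> step_arm(moves=[[0.4,0,0,0,0,0,-1],[0,0,0,0,0,0,-1]])

```text
t: 44.65
tcp_pos: [0.5877, -0.3776, 0.0902]
orientation: [0.023, 1.0, 0.0, -0.0]
force: [0.5, 0.2, -0.8]
opening: 0.0005
grip_force: 0.1
```

>>> step_arm(moves=[[0.4,0,0,0,0,0,-1],[0,0,0,0,0,0,-1]])

```text
t: 44.85
tcp_pos: [0.585, -0.3775, 0.0905]
orientation: [0.023, 1.0, -0.0, 0.001]
force: [6.1, -0.8, -2.9]
opening: 0.0002
grip_force: 3.3
```

>>> step_arm(moves=[[-1,0,0,0,0,0,-1],[0,0,-4,0,0,0,-1],[0,0,-4,0,0,0,-1],[0,0,-3,0,0,0,1]])

```text
t: 45.25
tcp_pos: [0.5946, -0.3781, 0.2029]
orientation: [0.023, 1.0, -0.001, 0.001]
force: [0.4, -0.0, 0.4]
opening: 0.0048
grip_force: 0.0
```

```bash
python3 -c "
from h import *
go(.71,-.053,.19,187.3)"
```

```text
shift cm [-10.01  33.02   1.27] turn [-0.001  0.001 -0.174] t 45.2
```

>>> step_arm(moves=[[-1.25,4.15,0,0,0,0,1],[-1.25,4.15,0,0,0,0,1],[-1.25,4.15,0,0,0,0,1],[-1.25,4.15,0,0,0,0,1],[-1.25,4.15,0,0,0,0,1],[-1.25,4.15,0,0,0,0,1],[-1.25,4.1,0,0,0,-0.087,1],[-1.25,4.1,0.3,0,0,-0.087,1],[0,0,0,0,0,0,1],[0,0,0,0,0,0,1]])

```text
t: 46.25
tcp_pos: [0.7059, -0.0502, 0.197]
orientation: [-0.064, 0.998, -0.0, -0.0]
force: [0.3, -0.3, 0.4]
opening: 0.0838
grip_force: 0.0
```

```bash
python3 - <<'E'
from h import *
import pickle
s=bot.sense();print(s['tcp_pos'],s['joint_positions'])
P=bot.camera_params('wrist');pickle.dump(P,open('w7.pkl','wb'))
a=bot.get_image('wrist')[:,:,::-1]; b=bot.get_image('scene')[190:290,240:370,::-1]; c=bot.get_image('top')[100:200,260:390,::-1]
r=lambda x,w,h:cv2.resize(x,(w,h),interpolation=cv2.INTER_CUBIC)
cv2.imwrite('pics/w7.png',np.vstack([np.hstack([a[:300],np.zeros((300,140,3),np.uint8)]),np.hstack([r(b,390,300),r(c,390,300)])])) 
E
```

```text
[ 0.70593689 -0.05019421  0.19703104] [-1.36544386e-01  6.34501635e-01  1.16205478e+00 -4.36145783e-04
  1.34579805e+00 -1.83530695e+00]
```

View pics/w7.png

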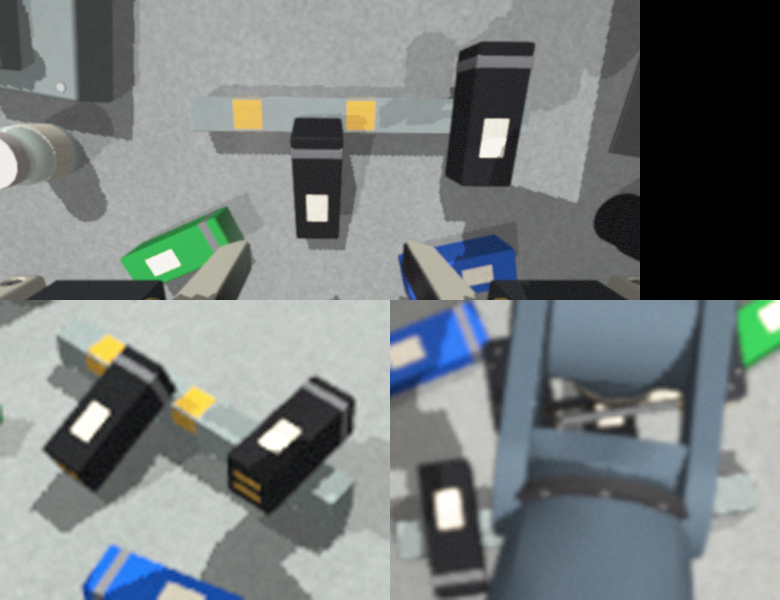

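This was my last picture. Readings:
- p2 leans with its band end on the rail: its near edge is at wrist (292–342, 149) and its far edge at (298–337, 237).
- Its +x end is on the bench, tilted about 20°.
- The other pack still balances on contact 3.

I'll grip p2 with the tool tilted to match.

```bash
cat >> h.py <<'E'
def got(x,y,z,yaw,th):
    "as go, with the tool turned by th about its own y"
    from scipy.spatial.transform import Rotation as R
    s=bot.sense(); r=R.from_quat(s["orientation"]); a=np.radians(yaw)
    t=R.from_matrix([[np.cos(a),np.sin(a),0],[np.sin(a),-np.cos(a),0],[0,0,-1]])*R.from_rotvec([0,th,0])
    print("shift cm",(r.inv().apply(np.array([x,y,z])-s["tcp_pos"])*100).round(2),"turn",(r.inv()*t).as_rotvec().round(3),"tz",t.as_matrix()[:,2].round(3))
E
python3 - <<'E'
from h import *
import pickle; P=pickle.load(open('w7.pkl','rb'))
w=lambda a,b,z: ray('wrist',a,b,z,P)
hi=w(317,149,.0915);lo=w(317.5,237,.047);lab=w(317,208,.0625)
print(hi,lo,lab,'len',np.linalg.norm(hi-lo)); d=hi-lo
yaw=np.degrees(np.arctan2(d[1],d[0]))%360; print('yaw',yaw,'tilt',np.degrees(np.arcsin(d[2]/np.linalg.norm(d))), 'horiz len',np.hypot(*d[:2]))
th=np.arctan2(.0445,np.hypot(*d[:2]));a=np.radians(yaw)
u=np.array([np.cos(a)*np.cos(th),np.sin(a)*np.cos(th),np.sin(th)]); n=np.array([-np.cos(a)*np.sin(th),-np.sin(a)*np.sin(th),np.cos(th)])
c=(hi+lo)/2-.025*n; T=c-.0493*n; print('th',th,'centre',c,'TCP',T)
H=T+.12*n; got(*H,yaw,th); got(*T,yaw,th)
E
```

```text
[ 0.66626918 -0.06357787  0.0915    ] [ 0.7730271  -0.05120729  0.047     ] [ 0.73313106 -0.05622867  0.0625    ] len 0.1163208266116122
yaw 186.60967272486093 tilt 22.492507741438697 horiz len 0.10747225085392391
th 0.3925683171184188 centre [ 0.71014764 -0.05849345  0.04615176] TCP [ 6.91412666e-01 -6.06643655e-02  6.02033242e-04]
shift cm [-3.07 -0.7   8.6 ] turn [-0.002  0.392  0.01 ] tz [-0.38  -0.044 -0.924]
shift cm [ 1.52 -0.65 19.68] turn [-0.002  0.392  0.01 ] tz [-0.38  -0.044 -0.924]
```

>>> step_arm(moves=[[-0.8,-0.2,0,0,0.12,0,1],[-0.8,-0.2,0,0,0.12,0,1],[-0.8,-0.2,0,0,0.12,0,1],[0,0,2,0,0,0,1],[0,0,0,0,0,0,1],[0,0,0,0,0,0,1]])

```text
t: 47.0
tcp_pos: [0.7225, -0.0557, 0.1765]
orientation: [-0.062, 0.983, -0.011, -0.174]
force: [-0.3, -1.1, -0.1]
opening: 0.093
grip_force: 0.0
```

```bash
python3 -c "
from h import *
got(.69,-.06,-.0006,186.6,.36);print(bot.sense()['joint_positions'])"
```

```text
shift cm [-3.   -0.02 17.76] turn [-0.004  0.01   0.01 ] tz [-0.35  -0.04  -0.936]
[-0.10657182  0.9479381   0.68828706 -0.0822611   1.84599434 -1.81213234]
```

>>> step_arm(moves=[[-1.5,0,2,0,0,0,1],[-1.5,0,3,0,0.01,0.01,1],[0,0,3,0,0,0,1],[0,0,3,0,0,0,1],[0,0,2,0,0,0,1],[0,0,0,0,0,0,1]])

```text
t: 47.6
tcp_pos: [0.7043, -0.0574, 0.044]
orientation: [-0.057, 0.982, -0.012, -0.18]
force: [0.3, 1.0, 0.3]
opening: 0.093
grip_force: 0.0
```

```bash
python3 -c "
from h import *
got(.69,-.06,-.0006,186.6,.36)
im=bot.get_image('wrist').astype(int); m=(im.min(2)>150).astype(np.uint8); n,l,st,c=cv2.connectedComponentsWithStats(m)
for i in range(1,n):
    if 300<st[i,4]<3000: print(c[i].round(1),st[i])
"
```

```text
shift cm [-0.22 -0.08  4.69] turn [-0.004 -0.002  0.001] tz [-0.35  -0.04  -0.936]
[624.1 135.6] [ 607  105   33   64 1958]
[321.2 277.3] [ 303  252   37   52 1891]
[402.1 289.8] [ 378  257   52   55 1689]
[372.9 371.2] [ 305  349  118   38 2985]
[452.2 366.4] [441 348  23  39 487]
```

>>> step_arm(moves=[[-0.2,-0.1,2,0,0,0,1],[0,0,1.5,0,0,0,1],[0,0,0.8,0,0,0,1],[0,0,0.3,0,0,0,1],[0,0,0,0,0,0,1]])

```text
t: 48.15
tcp_pos: [0.6925, -0.0598, 0.0012]
orientation: [-0.058, 0.982, -0.012, -0.178]
force: [-0.4, 0.2, 0.2]
opening: 0.0931
grip_force: 0.0
```

>>> step_arm(moves=[[0,0,0,0,0,0,-1],[0,0,0,0,0,0,-1],[0,0,0,0,0,0,-1],[0,0,0,0,0,0,-1],[0,0,0,0,0,0,-1],[0,0,0,0,0,0,-1],[0,0,0,0,0,0,-1],[0,0,0,0,0,0,-1]], force=30)

```text
t: 48.95
tcp_pos: [0.692, -0.06, 0.0]
orientation: [-0.058, 0.982, -0.012, -0.178]
force: [1.4, -0.9, 0.4]
opening: 0.0499
grip_force: 30.0
```

>>> step_arm(moves=[[0,0,-1.5,0,0,0,-1],[0,0,-3,0,0,0,-1],[0,0,-3,0,0,0,-1],[0,0,-3,0,0,0,-1],[0,0,-3,0,0,0,-1],[0,0,0,0,0,0,-1],[0,0,0,0,0,0,-1]])

```text
t: 49.65
tcp_pos: [0.7385, -0.0535, 0.1246]
orientation: [-0.058, 0.982, -0.012, -0.179]
force: [-0.4, 0.6, -4.8]
opening: 0.0499
grip_force: 30.0
```

```bash
python3 -c "
from h import *
print(bot.sense()['wrist_torque'])
go(.6305,-.0235,.11,187.3)"
```

```text
[ 0.14919507 -0.60586675 -0.01006225]
shift cm [9.19 4.26 5.02] turn [-0.001 -0.361 -0.01 ] t 49.6
```

>>> step_arm(moves=[[0,0,0,0,-0.12,0,-1],[0,0,0,0,-0.12,0,-1],[0,0,0,0,-0.12,-0.01,-1],[0,0,0,0,0,0,-1]])

```text
t: 50.05
tcp_pos: [0.734, -0.0537, 0.1232]
orientation: [-0.064, 0.998, -0.001, -0.002]
force: [-0.5, -0.3, -5.4]
opening: 0.0496
grip_force: 30.0
```

```bash
python3 -c "
from h import *
go(.6305,-.0235,.09,187.3)"
```

```text
shift cm [9.87 4.31 3.37] turn [-0.001 -0.005 -0.   ] t 50.0
```

>>> step_arm(moves=[[3.3,1.4,0,0,0,0,-1],[3.3,1.4,0,0,0,0,-1],[3.3,1.5,0,0,0,0,-1],[0,0,3,0,0,0,-1],[0,0,0,0,0,0,-1],[0,0,0,0,0,0,-1]])

```text
t: 50.65
tcp_pos: [0.6354, -0.0239, 0.0955]
orientation: [-0.064, 0.998, -0.001, -0.002]
force: [0.8, -0.4, -3.0]
opening: 0.0499
grip_force: 30.0
```

```bash
python3 - <<'E'
from h import *
go(.6305,-.0235,.0165,187.3)
s=bot.sense(); P=bot.camera_params('wrist'); im=bot.get_image('wrist')[:,:,::-1]; cv2.imwrite('pics/w8.png',im)
m=(im.astype(int).min(2)>150).astype(np.uint8); n,l,st,c=cv2.connectedComponentsWithStats(m)
print(s['tcp_pos'])
for i in range(1,n):
    if 300<st[i,4]<4000: print(c[i].round(1),st[i],ray('wrist',*c[i],s['tcp_pos'][2]+.0743,P).round(4))
E
```

```text
shift cm [0.45 0.12 7.9 ] turn [-0.002 -0.003  0.001] t 50.6
[ 0.63535583 -0.02385779  0.09548513]
[415.7 201.8] [ 386  181   61   43 2382] [0.5895 0.0085 0.1698]
[501.  248.3] [ 481  225   41   48 1607] [0.6053 0.0496 0.1698]
[408.8 269.2] [ 383  237   53   76 2883] [0.6204 0.0119 0.1698]
[326.3 299.5] [ 302  287   50   27 1292] [ 0.6404 -0.0224  0.1698]
[263.4 368.8] [247 348  30  39 947] [ 0.6828 -0.0481  0.1698]
```

>>> step_arm(moves=[[0.1,0,2.5,0,0,0,-1],[0,0,2,0,0,0,-1],[0,0,1.2,0,0,0,-1],[0,0,0.5,0,0,0,-1],[0,0,0.3,0,0,0,-1],[0,0,0,0,0,0,-1],[0,0,0,0,0,0,-1]])

```text
t: 51.4
tcp_pos: [0.635, -0.0242, 0.032]
orientation: [-0.064, 0.998, -0.002, 0.001]
force: [0.7, 0.0, -4.4]
opening: 0.0494
grip_force: 30.0
```

>>> step_arm(moves=[[0.2,0,0.5,0,0,0,-1],[0,0,0.4,0,0,0,-1],[0,0,0.2,0,0,0,-1],[0,0,0,0,0,0,-1]])

```text
t: 51.8
tcp_pos: [0.6322, -0.0244, 0.0198]
orientation: [-0.064, 0.998, -0.001, -0.0]
force: [-0.5, 0.3, -4.7]
opening: 0.0502
grip_force: 30.0
```

>>> step_arm(moves=[[0,0,0.15,0,0,0,-1],[0,0,0.1,0,0,0,-1],[0,0,0,0,0,0,-1]])

```text
t: 52.1
tcp_pos: [0.6324, -0.0244, 0.0176]
orientation: [-0.064, 0.998, -0.001, -0.0]
force: [1.1, -0.2, -4.9]
opening: 0.05
grip_force: 30.0
```

>>> step_arm(moves=[[0,0,0.15,0,0,0,-1],[0,0,0.05,0,0,0,-1],[0,0,0,0,0,0,-1]])

```text
t: 52.4
tcp_pos: [0.6326, -0.0244, 0.0162]
orientation: [-0.064, 0.998, -0.001, 0.0]
force: [-2.9, -0.3, 2.4]
opening: 0.0495
grip_force: 30.0
```

>>> step_arm(moves=[[0,0,0.03,0,0,0,-0.1],[0,0,0,0,0,0,0.3],[0,0,0,0,0,0,0.6],[0,0,0,0,0,0,0.7],[0,0,0,0,0,0,0.7],[0,0,-1,0,0,0,0.7],[0,0,-3,0,0,0,0.7],[0,0,-4,0,0,0,1],[0,0,-4,0,0,0,1],[0,0,-4,0,0,0,1]])

```text
t: 53.4
tcp_pos: [0.6322, -0.0239, 0.1779]
orientation: [-0.064, 0.998, -0.001, 0.0]
force: [-0.2, -0.4, -0.7]
opening: 0.0924
grip_force: 0.0
```

```bash
python3 -c "
from h import *
go(.484,-.3735,.18,177.3)"
```

```text
shift cm [ 19.17 -32.78  -0.12] turn [-0.003  0.001  0.175] t 53.4
```

Go back to the tester, standing between the knob and the lever, then check the packs by numbers before throwing the lever.

>>> step_arm(moves=[[2.4,-4.1,-0.3,0,0,0,-1],[2.4,-4.1,-0.3,0,0,0,-1],[2.4,-4.1,-0.3,0,0,0,-1],[2.4,-4.1,-0.3,0,0,0,-1],[2.4,-4.1,-0.3,0,0,0,-1],[2.4,-4.1,-0.3,0,0,0,-1],[2.4,-4.1,0,0,0,0.087,-1],[2.2,-4.1,0,0,0,0.087,-1],[0,0,0,0,0,0,-1],[0,0,0,0,0,0,-1]])

```text
t: 54.4
tcp_pos: [0.4817, -0.3724, 0.1948]
orientation: [0.024, 1.0, -0.001, 0.0]
force: [1.0, 0.4, 0.4]
opening: 0.0173
grip_force: 0.0
```

```bash
cat > chk.py <<'E'
from h import *
def tri(*obs):
    A=[];b=[]
    for n,u,v in obs:
        P=bot.camera_params(n);T=P["world_from_camera"];d=T[:3,:3]@[(u-P["cx"])/P["fx"],(v-P["cy"])/P["fy"],1];d/=np.linalg.norm(d)
        M=np.eye(3)-np.outer(d,d);A.append(M);b.append(M@T[:3,3])
    return np.linalg.solve(sum(A),sum(b)).round(4)
S=bot.get_image('scene')[:,:,::-1];T=bot.get_image('top')[:,:,::-1]
def lab(im,n,p):
    P=bot.camera_params(n);W=np.linalg.inv(P["world_from_camera"]);q=W[:3,:3]@p+W[:3,3]
    u,v=P["fx"]*q[0]/q[2]+P["cx"],P["fy"]*q[1]/q[2]+P["cy"]
    x,y=int(u)-12,int(v)-12; s=im[y:y+25,x:x+25].astype(int); k,l,st,c=cv2.connectedComponentsWithStats((s.min(2)>130).astype(np.uint8))
    j=[i for i in range(1,k) if 40<st[i,4]<140]; i=min(j,key=lambda i:np.hypot(*(c[i]-12))); return c[i]+[x,y],int(st[i,4])
for p in ([.6345,.0982,.09],[.649,-.0215,.09],[.556,.3855,.054],[.44,.385,.054]):
    try:
        a,b=lab(S,'scene',p),lab(T,'top',p); print(p,a,b,tri(('scene',*a[0]),('top',*b[0])))
    except Exception as e: print(p,'not found',e)
t=T[130:200,235:375].astype(int); dark=(t.max(2)<50).astype(np.uint8); k,l,st,c=cv2.connectedComponentsWithStats(dark)
for i in range(1,k):
    if st[i,4]>250:
        r=cv2.minAreaRect(np.argwhere(l==i)[:,::-1].astype(np.float32)); print('dark',np.round(r[0],1)+[235,130],np.round(r[1],1),round(r[2],1),ray('top',r[0][0]+235,r[0][1]+130,.09).round(4))
E
python3 chk.py; python3 -c "
from h import *
go(.484,-.3735,.087,177.3)"
```

```text
[0.6345, 0.0982, 0.09] (array([332.8961039 , 235.11688312]), 77) (array([279.10416667, 169.25      ]), 96) [0.6358 0.0982 0.0882]
[0.649, -0.0215, 0.09] (array([299.578125, 214.71875 ]), 64) (array([321.18085106, 163.62765957]), 94) [ 0.6491 -0.0228  0.0887]
[0.556, 0.3855, 0.054] (array([437.65891473, 290.24806202]), 129) (array([183.1779661 , 199.62711864]), 118) [0.5564 0.3867 0.0526]
[0.44, 0.385, 0.054] (array([463., 264.]), 115) (array([183.5, 239. ]), 122) [0.4406 0.3868 0.0525]
dark [321.2 165.5] [33.7 15.4] 81.9 [ 0.6428 -0.022   0.09  ]
dark [280.  171.8] [35.4 16.7] 81.5 [0.6275 0.0961 0.09  ]
shift cm [-0.15 -0.21 10.77] turn [-0.003  0.001  0.003] t 54.5
```

Both charged packs are level at rail height (label z ≈ 0.0885), parallel and on contacts 2 and 3. Both used packs are in the tray. Now I throw the lever.

>>> step_arm(moves=[[0,0,0,0,0,0,-1],[0,0,0,0,0,0,-1],[0,0,3,0,0,0,-1],[0,0,3,0,0,0,-1],[0,0,2.5,0,0,0,-1],[0,0,1.5,0,0,0,-1],[0,0,0.5,0,0,0,-1],[0,0,0,0,0,0,-1]], force=12)

```text
t: 55.3
tcp_pos: [0.4824, -0.3721, 0.0895]
orientation: [0.023, 1.0, -0.001, 0.0]
force: [-0.8, -0.7, 1.5]
opening: 0.0005
grip_force: 0.0
```

>>> step_arm(moves=[[-2,-0.1,0,0,0,0,-1],[-2,0,0,0,0,0,-1],[-1.5,0,0,0,0,0,-1],[-1.5,0,0,0,0,0,-1],[-1.5,0,0,0,0,0,-1],[-1.5,0,0,0,0,0,-1],[-1,0,0,0,0,0,-1],[-0.5,0,0,0,0,0,-1],[-0.5,0,0,0,0,0,-1],[0,0,0,0,0,0,-1]])

```text
t: 56.3
tcp_pos: [0.6022, -0.3786, 0.0895]
orientation: [0.023, 1.0, -0.001, 0.0]
force: [-0.2, 0.0, 0.8]
opening: 0.0005
grip_force: 0.0
```

>>> step_arm(moves=[[-0.4,0,0,0,0,0,-1],[-0.4,0,0,0,0,0,-1],[0,0,0,0,0,0,-1]])

```text
t: 56.6
tcp_pos: [0.6087, -0.3791, 0.0893]
orientation: [0.023, 1.0, -0.001, -0.002]
force: [-8.8, 0.1, 2.8]
opening: 0.0005
grip_force: 4.4
```

At the stop. A small press, then back off, check and hand in.

>>> step_arm(moves=[[-0.2,0,0,0,0,0,-1],[0,0,0,0,0,0,-1]])

```text
t: 56.8
tcp_pos: [0.6089, -0.3791, 0.0892]
orientation: [0.023, 1.0, -0.001, -0.003]
force: [-18.2, 1.9, 8.0]
opening: 0.0008
grip_force: 9.2
```

>>> step_arm(moves=[[1,0,0,0,0,0,-1],[3,0,0,0,0,0,-1],[3,0,-2,0,0,0,-1],[0,0,-4,0,0,0,-1],[0,0,-4,0,0,0,-1],[0,0,-3,0,0,0,-1],[0,0,0,0,0,0,-1]])

```text
t: 57.5
tcp_pos: [0.5436, -0.3768, 0.2246]
orientation: [0.023, 1.0, -0.004, 0.004]
force: [0.2, -0.4, 0.1]
opening: 0.0004
grip_force: 0.0
```

```bash
python3 chk.py; python3 -c "
from h import *
s=bot.sense();print(s['tcp_pos'],s['t'])"
```

```text
[0.6345, 0.0982, 0.09] (array([332.9 , 235.05]), 80) (array([279.1122449 , 169.29591837]), 98) [0.6356 0.0981 0.0883]
[0.649, -0.0215, 0.09] (array([299.65151515, 214.65151515]), 66) (array([321.22105263, 163.61052632]), 95) [ 0.649  -0.0228  0.089 ]
[0.556, 0.3855, 0.054] (array([437.7       , 290.29230769]), 130) (array([183.25      , 199.68333333]), 120) [0.5562 0.3866 0.0522]
[0.44, 0.385, 0.054] (array([463., 264.]), 115) (array([183.5, 239. ]), 122) [0.4406 0.3868 0.0525]
dark [279.9 171.7] [35.2 16.3] 81.9 [0.628  0.0965 0.09  ]
[ 0.54210868 -0.37558297  0.21955112] 57.6
```

```bash
python3 -c "
from cell import bot
print(bot.finish_job())"
```

```text
the job is handed in; nothing more can be done
None
```

I handed the job in at about 58 s: both used packs are flat in the tray, the two charged packs balance across contacts 2 and 3, the knob is on its zero stop and the lever is fully over; a charged pack was found knocked off the rail after the first lever throw, so I put the lever back to off, reset the pack and threw the lever again.

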